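Clean the vacuum chuck and load the coated plates

TASK

Load the vacuum chuck: first wipe every copper chip off it into its blue trough with the red scraper block (never with the fingers). Then set each coated plate gently on the clean chuck, orange face up, centred in a marked field of its own and in line with it, held by the edges only so that nothing touches an orange face; and once all the plates lie there, throw the vacuum lever fully over to on. By the end the scraper must stand back in the middle of its yellow pad; leave everything else alone.

Things in the scene. Friction and masses are not known exactly. Their poses are not given: they have to be found in the camera images.
- chuck: Vacuum chuck, fixed: aluminium slab 236 (x) by 240 (y) by 30 mm, origin at the centre of its underside. Dark fences on both x edges, 6 mm thick, 8 mm above the top, inner faces at x = +-112 mm; y edges open. Four black-outlined plate fields on top. At its -y edge stands the open blue chip trough: inside y = -120 to -200 mm, x = +-112 mm, floor at z = 4 mm, walls 6 mm thick, 40 mm high
- chuck_field0 (a point): Centre of plate field 0 on the chuck's top face; the outline is 96 mm along the chuck's x by 64 mm along its y, axes as the chuck's
- chuck_field1 (a point): Centre of plate field 1 on the chuck's top face; the outline is 96 mm along the chuck's x by 64 mm along its y, axes as the chuck's
- chuck_field2 (a point): Centre of plate field 2 on the chuck's top face; the outline is 96 mm along the chuck's x by 64 mm along its y, axes as the chuck's
- chuck_field3 (a point): Centre of plate field 3 on the chuck's top face; the outline is 96 mm along the chuck's x by 64 mm along its y, axes as the chuck's
- plate1: Coated plate (may be absent): dark steel plate 84 (x) by 50 (y) by 8 mm with an orange coated face 2 mm proud on top (10 mm in all), 0.25 kg, lying coated face up on a 4 mm black rubber mat at the start; origin at the centre of its underside, z up. Hold it by its two long edges, across the 50 mm
- plate2: Coated plate (may be absent): dark steel plate 84 (x) by 50 (y) by 8 mm with an orange coated face 2 mm proud on top (10 mm in all), 0.25 kg, lying coated face up on a 4 mm black rubber mat at the start; origin at the centre of its underside, z up. Hold it by its two long edges, across the 50 mm
- plate3: Coated plate (may be absent): dark steel plate 84 (x) by 50 (y) by 8 mm with an orange coated face 2 mm proud on top (10 mm in all), 0.25 kg, lying coated face up on a 4 mm black rubber mat at the start; origin at the centre of its underside, z up. Hold it by its two long edges, across the 50 mm
- plate1_face: The orange coated face of plate1, 74 by 42 by 2 mm, fixed on top of the plate and centred on it; origin at the centre of its underside, 8 mm above the plate's underside. Nothing may touch it
- plate2_face: The orange coated face of plate2, 74 by 42 by 2 mm, fixed on top of the plate and centred on it; origin at the centre of its underside, 8 mm above the plate's underside. Nothing may touch it
- plate3_face: The orange coated face of plate3, 74 by 42 by 2 mm, fixed on top of the plate and centred on it; origin at the centre of its underside, 8 mm above the plate's underside. Nothing may touch it
- chip1: Copper chip (may be absent): loose curl of swarf about 30 by 13 by 13 mm, origin at the centre of its underside as built (it may tumble)
- chip2: Copper chip (may be absent): loose curl of swarf about 30 by 13 by 13 mm, origin at the centre of its underside as built (it may tumble)
- chip3: Copper chip (may be absent): loose curl of swarf about 30 by 13 by 13 mm, origin at the centre of its underside as built (it may tumble)
- chip4: Copper chip (may be absent): loose curl of swarf about 30 by 13 by 13 mm, origin at the centre of its underside as built (it may tumble)
- scraper: Scraper block: red bar 120 (x) by 46 (y) by 26 mm, on its middle a black grip 50 (x) by 26 (y) mm that rises from 26 to 66 mm; 0.3 kg; origin at the centre of its underside. Wipe along its y axis; grip it across the 26 mm
- rest: Yellow pad 150 (x) by 90 (y) by 2 mm, fixed on the table, the scraper's place; origin at the centre of its underside
- valve (a joint): Vacuum lever, rad: 0 = off (leaning 0.5 rad to the valve's -x side), 1.0 = fully on (leaning 0.5 rad to its +x side); it stays where it is left
- valve_base: Grey valve block 70 (x) by 50 (y) by 25 mm, fixed, a small round gauge on its +x side; origin at the centre of its underside. The lever turns about the block's y axis, 22 mm above the table
- valve_tip (a point): Centre of the blue ball (26 mm across) at the lever's end, 80 mm from the lever's pivot; its axes turn with the lever
- seal_ring: Bystander: black rubber ring, 90 mm across, 12 mm high, origin at the centre of its underside
- screwdriver: Bystander: screwdriver 160 mm long with a yellow handle, lying along its x axis
- spray: Bystander: white bottle 60 mm across and 160 mm tall, origin at the centre of its underside
- spanner: Bystander: steel spanner 160 mm long, lying along its x axis
Not all that is in view belongs to the job. Leave any green or white look-alike of the plate1 alone. There is more than one size of the scraper; the job needs the smaller.

How it is judged (in metres and radians):
On the way, in this order (a step that is already met when the one before it is completed fails the run):
1. every chip lies in the trough (y of chip1 in the frame of chuck between -0.205 and -0.12 m and x of chip1 in the frame of chuck between -0.118 and 0.118 m and z of each of chip1, chip2, chip3, chip4 in the frame of chuck below 0.03 m and y of chip2 in the frame of chuck between -0.205 and -0.12 m and x of chip2 in the frame of chuck between -0.118 and 0.118 m and y of chip3 in the frame of chuck between -0.205 and -0.12 m and x of chip3 in the frame of chuck between -0.118 and 0.118 m and y of chip4 in the frame of chuck between -0.205 and -0.12 m and x of chip4 in the frame of chuck between -0.118 and 0.118 m), for 0.2 s.
2. every plate lies flat in a field of its own on the clean chuck (all of step 1 and (horizontal distance between plate1 and chuck_field0 below 0.01 m or horizontal distance between plate1 and chuck_field1 below 0.01 m or horizontal distance between plate1 and chuck_field2 below 0.01 m or horizontal distance between plate1 and chuck_field3 below 0.01 m) and angle between the x axis of each of plate1, plate2, plate3 and the x axis of chuck, either way round below 0.14 rad and angle between each of plate1, plate2, plate3's own z axis and vertical below 0.05 rad and z of plate1 in the frame of chuck between 0.026 and 0.034 m and (horizontal distance between plate2 and chuck_field0 below 0.01 m or horizontal distance between plate2 and chuck_field1 below 0.01 m or horizontal distance between plate2 and chuck_field2 below 0.01 m or horizontal distance between plate2 and chuck_field3 below 0.01 m) and z of plate2 in the frame of chuck between 0.026 and 0.034 m and (horizontal distance between plate3 and chuck_field0 below 0.01 m or horizontal distance between plate3 and chuck_field1 below 0.01 m or horizontal distance between plate3 and chuck_field2 below 0.01 m or horizontal distance between plate3 and chuck_field3 below 0.01 m) and z of plate3 in the frame of chuck between 0.026 and 0.034 m), for 0.2 s.
3. the vacuum lever is on (value of joint valve above 0.85 rad), for 0.2 s.
At the end, for the whole second after the job is handed in: Every chip lies in the trough; every plate lies flat and face up on the chuck, within 10 mm of the centre of a field and within 8 degrees of its direction; the lever is beyond 0.85 rad; the scraper stands upright on its yellow pad within 30 mm of the pad's centre; all at rest (all of step 2 and linear speed of each of plate1, plate2, plate3, scraper below 0.03 m/s and horizontal distance between scraper and rest below 0.03 m and angle between scraper's own z axis and vertical below 0.1 rad and height (world z) of scraper below 0.012 m and value of joint valve above 0.85 rad); the robot touches nothing.
It fails at once if something touches a coated face (contact force between any of plate1_face, plate2_face, plate3_face and anything else above 1 N).
It fails at once if the fingers touch a chip (contact force between any of chip1, chip2, chip3, chip4 and the fingers above 0.5 N).
It fails at once if a plate is set on the chuck while a chip is still on it (((x of plate1 in the frame of chuck between -0.118 and 0.118 m and y of plate1 in the frame of chuck between -0.12 and 0.12 m and contact force between plate1 and chuck above 0.3 N and z of plate1 in the frame of chuck above 0.02 m) or (x of plate2 in the frame of chuck between -0.118 and 0.118 m and y of plate2 in the frame of chuck between -0.12 and 0.12 m and contact force between plate2 and chuck above 0.3 N and z of plate2 in the frame of chuck above 0.02 m) or (x of plate3 in the frame of chuck between -0.118 and 0.118 m and y of plate3 in the frame of chuck between -0.12 and 0.12 m and contact force between plate3 and chuck above 0.3 N and z of plate3 in the frame of chuck above 0.02 m)) and ((x of chip1 in the frame of chuck between -0.118 and 0.118 m and y of chip1 in the frame of chuck between -0.12 and 0.12 m) or (x of chip2 in the frame of chuck between -0.118 and 0.118 m and y of chip2 in the frame of chuck between -0.12 and 0.12 m) or (x of chip3 in the frame of chuck between -0.118 and 0.118 m and y of chip3 in the frame of chuck between -0.12 and 0.12 m) or (x of chip4 in the frame of chuck between -0.118 and 0.118 m and y of chip4 in the frame of chuck between -0.12 and 0.12 m))).
It fails at once if a plate is dropped on the chuck (faster than 0.5 m/s between 6 and 60 mm above it) ((x of plate1 in the frame of chuck between -0.118 and 0.118 m and y of plate1 in the frame of chuck between -0.12 and 0.12 m and z of plate1 in the frame of chuck between 0.036 and 0.09 m and linear speed of plate1 above 0.5 m/s) or (x of plate2 in the frame of chuck between -0.118 and 0.118 m and y of plate2 in the frame of chuck between -0.12 and 0.12 m and z of plate2 in the frame of chuck between 0.036 and 0.09 m and linear speed of plate2 above 0.5 m/s) or (x of plate3 in the frame of chuck between -0.118 and 0.118 m and y of plate3 in the frame of chuck between -0.12 and 0.12 m and z of plate3 in the frame of chuck between 0.036 and 0.09 m and linear speed of plate3 above 0.5 m/s)).
It fails at once if a bystander is displaced by more than 40 mm (distance of any of seal_ring, screwdriver, spray, spanner from where it was at the start of the episode above 0.04 m).
Of plate1, plate2, plate3 only 2 to 3 are there at a start; the rules pass over those that are not, and their reading is None.
Of chip1, chip2, chip3, chip4 only 2 to 4 are there at a start; the rules pass over those that are not, and their reading is None.
At some moment in a run one of plate1, plate2, plate3, scraper may be knocked a few centimetres aside while the robot is not near it.
It also fails if it takes over 208 s, if anything falls off the work surface, if the arm or the gripper's body presses on something with over 40 N, if the wrist force passes 120 N, or if a joint passes its speed limit or range.

ROBOT

A 6-joint arm with a two-finger parallel gripper is mounted at the origin on the work surface. World frame = base frame: x ahead of the robot, y to its left, z up, the work surface at z = 0. Lengths are in mm, angles in degrees, forces in N, time in s.
With the tool pointing down it reaches from about 350 to 850 mm from the base axis. Payload 8.1 kg.
Tool frame: the origin (TCP) lies on the centre line of the jaws, within the pads' length; the fingertips stand 14 mm ahead of it and the grasp point (between the pads) lies 5 mm behind it; z points along the fingers, y is the line along which they close (so a half turn about z gives the same grasp; the last joint's range is limited). The gripper opens to 85 mm and grips with 20 to 120 N. Pads are 22 mm wide; open, the fingers measure 114 mm over their backs; the gripper's body (76 mm by 85 mm) begins 54 mm behind the grasp point. The pads swing forward as they close: fully open they stand 13 mm farther back than shut.
Start: joints at [-72.33, 7.471, 85.268, -0, 87.261, -4.893], TCP at [230.24, -554.071, 245.292] pointing down, gripper open.
Joint ranges: [-169.43, 169.43], [-51.17, 129.36], [1.28, 143.12], [-76.62, 256.62], [0, 156.53], [-152.29, 152.29]. Speed limits (degrees/s): [136.94, 136.94, 159.86, 180, 180, 180].

INTERFACE

Orientations are given as [roll, pitch, yaw] about the fixed x, y, z axes, in that order (R = Rz(yaw) Ry(pitch) Rx(roll)).
In Python, from bench import sense, snapshot, camera_info, hand_in gives the robot as it stands. The module is installed in compiled form; this text tells all that it offers.
- The arm moves only by the tool apply_moves, never from a script. Its argument "deltas" is a list of rows, each a list of 7 numbers: the shift along the tool's x, y, z scaled (see below), then the turn, a rotation vector about the tool's x, y, z scaled (see below), then the opening, from 0 (shut) to 1 (fully open). In form: [[dx, dy, dz, ax, ay, az, claw], ...]. A call has 1 to 8 rows; each row shifts and turns the commanded pose from where the row before left it, along the tool's axes as they then stand; what a row does not reach is not made up. The controller multiplies each number of a shift by 0.03 m and each number of a turn by 0.08 rad. A row lasts 1/8 s, in which the tool goes at most 62.5 mm and 10.7 degrees, less where a joint would pass 70% of its speed; a pose out of reach is approached as far as the arm can. A call with a number of a shift or a turn outside -1 to 1 is refused whole. A call with a gripper value outside its range is refused whole. The fingers move at their own pace and stop on an object; "grip_force" is the grip in N (left out, the last holds). Time passes only in rows, so rows that do not move let the fingers close. It gives the time, the measured TCP pose, the force, the opening and the grip force at its end, in the units of the state.
- sense(): the state, without advancing time (a new reading comes with each control period).
- snapshot(name): name is "scene" or "top"; returns the picture (384x512x3 uint8, red, green, blue); there is no depth.
- camera_info(name): a dict with "vertical_fov" (degrees; the focal length in pixels is half the picture's height over the tangent of half this angle, whatever the lens; pixels are square), "cx", "cy" (the principal point, pixels), "k1" (the pictures are not rectified: a ray, as slopes to the right and down, at radius r is drawn at 1 + k1 r^2 times it, then the intrinsics apply), "origin" and "rotation" of the camera in the world. Camera axes: x right, y up, looking along -z (the intrinsics and any distortion apply to the point x, -y, -z); pixel columns grow to the right and rows downward; lengths in mm; the calibration is good to about 2 mm. A picture is of the moment at which its call begins. camera_info takes no time and is no camera call.
- hand_in(): hands the job in; it is judged then, once.
The state is a dict: "time": time; "joint_pos": joint angles; "qd": joint speeds; "joint_efforts": joint torques, N m; "tool_pos": TCP position; "tcp_rot": TCP orientation; "ft_force": force on the tool from outside, world axes, zero at the start; "wrist_torque": the same for the moment, N m; "finger_gap": finger opening in mm; "grip_force": force on a finger pad.
Only numpy, scipy, OpenCV 4.12 (cv2) and the standard library are available. Lean on these libraries where they do the work, as an engineer would, in place of code of your own. Each camera call takes 0.05 s, during which the arm holds its last target. There are 200 camera calls.

## Working session

There is one attempt and no reset: what is moved stays moved. The work goes in short steps, Python scripts to look and compute and a tool call to move; the robot and the scene stay as the last step left them, time stands still between calls to the robot, and variables do not carry over. Pictures are saved under pics/ and viewed, at most 14 in all, crops included, and the job is handed in when it is done.

Besides the shell and the picture viewer there is one more tool, called after ">>>" by a JSON object that holds its "op" and its "data". apply_moves: Moves the arm, as the interface text tells. Its arguments: {"type":"object","properties":{"deltas":{"type":"array"},"grip_force":{"type":"number"}},"required":["deltas"]}

```bash
mkdir -p pics; cat > h.py <<'E'
import numpy as np, cv2
from bench import sense, snapshot, camera_info, hand_in
def snap(n,f):
    im=snapshot(n); cv2.imwrite('pics/'+f,cv2.cvtColor(im,cv2.COLOR_RGB2BGR)); return im
def K(n):
    c=camera_info(n); f=192/np.tan(np.radians(c['vertical_fov'])/2)
    return c,np.array([[f,0,c['cx']],[0,f,c['cy']],[0,0,1.]]),np.array([c['k1'],0,0,0,0.])
def ray(n,uv,z):
    c,k,d=K(n); p=cv2.undistortPoints(np.array(uv,float).reshape(-1,1,2),k,d).reshape(-1,2)
    v=np.c_[p[:,0],-p[:,1],-np.ones(len(p))]@np.array(c['rotation']).T; o=np.array(c['origin'])
    return o+v*((z-o[2])/v[:,2])[:,None]
def proj(n,P):
    c,k,d=K(n); q=(np.array(P,float).reshape(-1,3)-c['origin'])@np.array(c['rotation'])
    return cv2.projectPoints(q*[1,-1,-1],np.zeros(3),np.zeros(3),k,d)[0].reshape(-1,2)
E
python3 - <<'E'
from h import *
for n in('scene','top'):
    im=snap(n,n+'0.png'); print(camera_info(n))
    cv2.imwrite(f'pics/{n}0b.png',cv2.resize(cv2.cvtColor(im,cv2.COLOR_RGB2BGR),(800,600),interpolation=cv2.INTER_CUBIC))
print(sense())
E
```

```text
{'vertical_fov': 55.96825254712205, 'cx': 252.1317946843476, 'cy': 188.99875607816168, 'k1': -0.0217196649290171, 'origin': array([897.63144373, 297.54692086, 831.4792325 ]), 'rotation': array([ 30.56533568,  -0.33103263, 131.15530412])}
{'vertical_fov': 47.928333738020015, 'cx': 259.4204374464302, 'cy': 191.31443632434014, 'k1': -0.06131516798210637, 'origin': array([ 356.94968654,   11.34808358, 1124.50949578]), 'rotation': array([ 1.00446121e+01,  5.78701883e-02, -9.10688314e+01])}
{'time': 0.1, 'joint_pos': array([-7.23295940e+01,  7.51284407e+00,  8.53245239e+01, -7.37210650e-05,
        8.72627581e+01, -4.89288375e+00]), 'qd': array([ 0.02384391, -0.20556921, -0.18381895,  0.00845348, -0.02111697,
       -0.11013848]), 'joint_efforts': array([ 1.62932389e-03, -5.70950139e+01, -5.01942158e+01, -3.18753041e-05,
        8.10801052e-03, -6.90482329e-05]), 'tool_pos': array([ 230.09450625, -553.5949034 ,  244.31359214]), 'tcp_rot': array([-1.79900232e+02, -8.46670615e-03,  2.25632860e+01]), 'ft_force': array([ 0.20991736,  0.39282089, -0.16029793]), 'wrist_torque': array([ 0.01508385,  0.01224972, -0.01915555]), 'grip_force': 0.0, 'finger_gap': 85.32492696731123}
```

Rotation is roll/pitch/yaw; convert it.

```bash
sed -i '1a from scipy.spatial.transform import Rotation as Ro' h.py; sed -i "s/    c=camera_info(n); f=/    c=dict(camera_info(n)); c['rotation']=Ro.from_euler('xyz',c['rotation'],degrees=True).as_matrix(); f=/" h.py; python3 -c "
from h import *
print(ray('top',[[259,191],[100,100],[400,300]],0))"
```

```text
[[ 556.98573723    9.86390864    0.        ]
 [ 822.27341967  447.14480044    0.        ]
 [ 267.26881853 -345.23847661    0.        ]]
```

View pics/top0b.png

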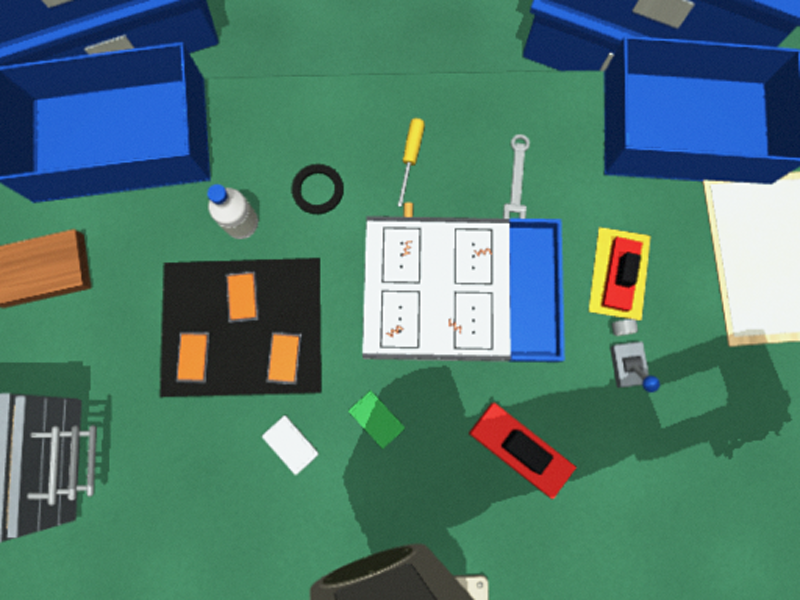

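View pics/scene0b.png

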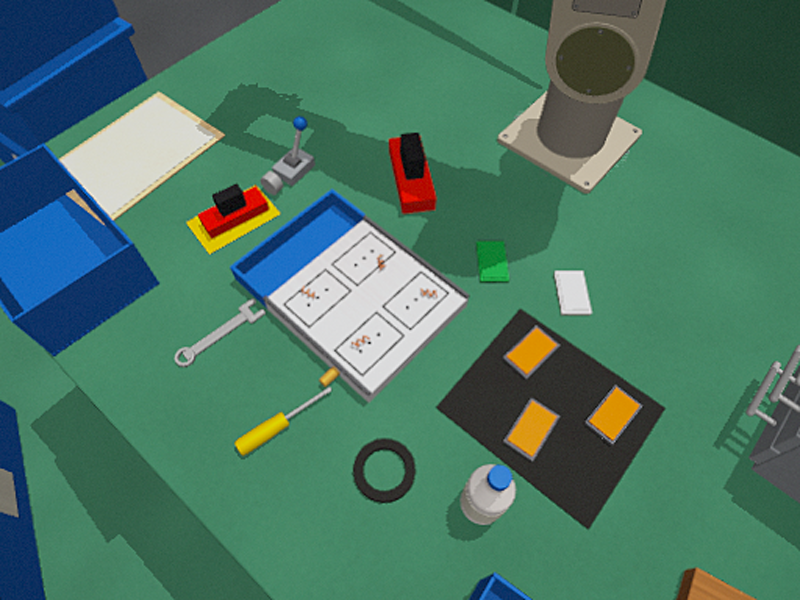

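Top view (800x600 copy): chuck at (435,288) with 4 chips, one in each field, and its trough to the right (world -y). Three orange plates lie on the black mat at (193,357), (241,297) and (283,358). The small scraper is on the yellow pad at (622,272), and the big one at (522,450) is to be ignored. The valve is at (630,362) with its ball at (651,383), leaning to -x, and the gauge is on the +x side. Now I'll measure.

```bash
cat > m.py <<'E'
from h import *
def blobs(n,im,lo,hi,z,amin=30,roi=None,close=0):
    hsv=cv2.cvtColor(cv2.GaussianBlur(im,(3,3),0),cv2.COLOR_RGB2HSV); m=cv2.inRange(hsv,lo,hi)
    if close: m=cv2.morphologyEx(m,cv2.MORPH_CLOSE,np.ones((close,close)))
    if roi: k=np.zeros_like(m); k[roi[1]:roi[3],roi[0]:roi[2]]=1; m*=k
    out=[]
    for c in cv2.findContours(m,cv2.RETR_EXTERNAL,cv2.CHAIN_APPROX_NONE)[0]:
        if cv2.contourArea(c)<amin: continue
        P=ray(n,c,z)[:,:2]; (cx,cy),(w,h),a=cv2.minAreaRect(P.astype(np.float32))
        if w<h: w,h,a=h,w,a+90
        out.append((round(cx,1),round(cy,1),round(w,1),round(h,1),round((a+90)%180-90,1),np.round(c.mean(0)[0])))
    return out
ORANGE=((8,150,150),(20,255,255))
def plates(z=14,n='top',im=None): return blobs(n,snapshot(n) if im is None else im,*ORANGE,z,100)
def chips(im,n='top',z=36):
    return blobs(n,im,(3,70,60),(20,255,255),z,4,(225,135,365,235),5)
def fields(im,n='top',roi=(225,135,330,235)):
    g=cv2.cvtColor(im,cv2.COLOR_RGB2GRAY); m=(g<150).astype(np.uint8)*255
    r=[]
    x0,y0,x1,y1=roi; cs,hh=cv2.findContours(m[y0:y1,x0:x1],cv2.RETR_CCOMP,cv2.CHAIN_APPROX_NONE)
    for c,h in zip(cs,hh[0]):
        P=ray(n,c.reshape(-1,2)+[x0,y0],30)[:,:2]; (cx,cy),(w,h2),a=cv2.minAreaRect(P.astype(np.float32))
        if w<h2: w,h2,a=h2,w,a+90
        if 80<w<110 and 50<h2<75: r.append((round(cx,1),round(cy,1),round(w,1),round(h2,1),round((a+90)%180-90,1)))
    return r
E
python3 - <<'E'
from m import *
im=cv2.cvtColor(cv2.imread('pics/top0.png'),cv2.COLOR_BGR2RGB)
def show(t,L):
    print(t); [print('  ',*l) for l in L]
show('plates',plates(im=im)); show('chips',chips(im)); show('fields',fields(im))
show('white chuck z30',blobs('top',im,(0,0,190),(180,50,255),30,2000,(225,135,365,235),9))
show('yellow pad z2',blobs('top',im,(22,150,120),(35,255,255),2,100,(370,140,430,210),9))
show('red bright',blobs('top',im,(0,150,190),(4,255,255),28,60,(370,140,430,210)))
show('red all',blobs('top',im,(0,150,50),(5,255,255),28,60,(370,140,430,210)))
show('grip z68',blobs('top',im,(0,0,0),(180,255,45),68,30,(370,140,430,210)))
show('ball z92',blobs('top',im,(105,120,60),(125,255,255),92,20,(395,225,440,260)))
show('valve z25',blobs('top',im,(0,0,90),(180,40,255),25,50,(370,200,440,260)))
s=cv2.cvtColor(cv2.imread('pics/scene0.png'),cv2.COLOR_BGR2RGB)
show('S plates',[b for b in plates(im=s,n='scene')])
show('S ball',blobs('scene',s,(105,120,60),(125,255,255),92,10,(180,70,205,90)))
show('S fields',fields(s,'scene',(165,135,305,260)))
show('S grip',blobs('scene',s,(0,0,0),(180,255,45),68,30,(120,110,180,160)))
E
python3 -c "
import cv2
im=cv2.imread('pics/top0.png')[130:260,220:440]; cv2.imwrite('pics/c0.png',cv2.resize(im,(792,468),interpolation=cv2.INTER_CUBIC))"
```

```text
plates
   460.1 212.4 72.7 41.4 -5.9 [181. 229.]
   464.0 365.0 73.7 42.3 -2.7 [123. 228.]
   564.4 284.4 73.8 42.5 4.7 [154. 189.]
   623.3 641.0 144.3 97.8 -78.5 [ 24. 171.]
chips
   497.7 28.0 20.4 6.4 -57.1 [252. 212.]
   503.9 -70.6 16.9 6.4 54.8 [291. 208.]
   628.7 -120.9 21.6 4.5 -76.7 [309. 161.]
   632.4 6.7 11.6 4.4 -14.7 [260. 160.]
   694.7 2.3 11.2 7.5 -18.8 [261. 137.]
fields
white chuck z30
   581.0 -56.4 265.7 243.9 87.9 [283. 180.]
yellow pad z2
   594.3 -357.9 149.5 88.4 -10.9 [396. 175.]
red bright
   588.6 -354.8 116.2 41.6 -13.8 [397. 174.]
red all
   588.2 -353.2 118.2 45.2 -13.8 [397. 175.]
grip z68
   586.0 -349.4 51.9 28.2 -13.9 [401. 172.]
ball z92
   401.0 -363.6 24.6 21.5 88.6 [416. 245.]
valve z25
   437.5 -358.0 67.9 49.4 5.7 [404. 232.]
   499.0 -351.9 38.5 23.8 -80.1 [400. 209.]
S plates
   581.6 589.0 82.1 35.1 -49.6 [458. 378.]
   567.5 286.1 74.3 42.0 5.1 [340. 274.]
   467.0 367.5 74.6 42.2 -2.6 [393. 264.]
   462.4 214.1 74.9 42.1 -5.3 [340. 224.]
S ball
   402.9 -363.1 33.6 20.3 45.8 [192.  79.]
S fields
   628.5 16.7 95.6 63.5 -2.2
   628.3 16.6 94.4 62.2 -2.2
   520.4 20.8 95.1 63.6 -2.2
   520.3 20.8 94.8 62.4 -2.2
   516.0 -96.0 95.1 69.7 -2.0
S grip
   598.6 -339.4 50.6 48.3 74.4 [146. 128.]
```

View pics/c0.png

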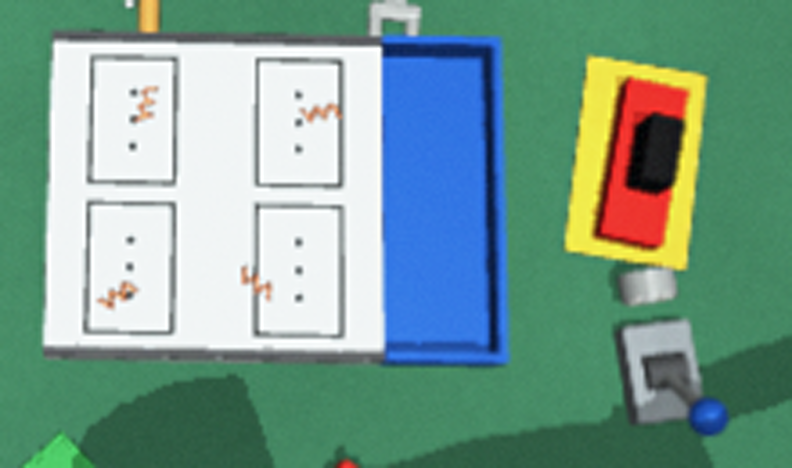

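Crop (3.6x from (220,130)): four outlined fields, chips at crop (147,103), (320,112), (118,295) and (257,282). The orange stick and the spanner touch the chuck's +x fence from outside. Now the fields from the top view, then I go to the scraper.

```bash
sed -i 's/g<150/g<thr/; s/roi=(225,135,330,235)):/roi=(225,135,330,235),thr=150):/' m.py; python3 - <<'E'
from m import *
im=cv2.cvtColor(cv2.imread('pics/top0.png'),cv2.COLOR_BGR2RGB)
s=cv2.cvtColor(cv2.imread('pics/scene0.png'),cv2.COLOR_BGR2RGB)
for t in(180,200,215): print(t,fields(im,thr=t),fields(s,'scene',(165,135,305,260),t))
r=lambda a:np.radians(a)
# scene: red
for lo in ((0,150,50),(0,150,190)): print(blobs('scene',s,lo,(5,255,255),28,60,(120,110,180,160),3))
E
```

```text
180 [(514.3, -97.0, 95.7, 71.8, -2.3), (513.6, -99.6, 94.1, 61.4, -2.3), (518.3, 19.4, 93.4, 63.9, -1.3), (518.3, 18.3, 93.1, 61.9, -1.1), (622.6, -105.5, 93.8, 62.7, -1.1), (622.6, -105.0, 94.4, 60.4, -1.8), (626.7, 14.8, 95.8, 64.1, -3.0), (627.5, 15.1, 93.8, 60.3, -1.1)] [(628.8, 16.2, 97.4, 65.4, -2.1), (628.6, 16.1, 92.7, 60.4, -2.3), (520.5, 20.3, 97.0, 65.5, -2.2), (520.4, 20.3, 93.1, 60.6, -2.2), (624.2, -103.9, 97.3, 65.3, -2.0), (624.0, -104.1, 92.9, 61.1, -2.2), (516.2, -96.9, 97.5, 71.9, -2.0), (516.2, -100.0, 92.8, 61.2, -2.2)]
200 [(514.7, -97.0, 96.6, 71.8, -2.3), (514.0, -99.6, 93.4, 61.4, -2.3), (519.6, 19.4, 95.8, 63.9, -1.3), (518.3, 18.3, 93.1, 61.9, -1.1), (621.6, -106.3, 96.6, 63.0, -1.8), (622.3, -105.0, 93.9, 60.4, -1.8), (626.2, 15.0, 96.6, 65.0, -1.3), (626.2, 15.1, 91.0, 60.3, -1.1)] [(628.9, 16.0, 97.9, 65.9, -1.9), (628.8, 16.1, 92.0, 59.7, -2.2), (520.6, 20.1, 98.2, 66.1, -2.2), (520.6, 20.1, 91.9, 60.0, -2.2), (624.3, -104.1, 98.2, 66.3, -1.9), (624.2, -104.1, 92.1, 60.3, -2.2), (516.2, -96.1, 98.4, 74.2, -2.0), (516.3, -100.1, 92.1, 60.1, -1.9)]
215 [(514.7, -97.0, 96.6, 71.8, -2.3), (513.7, -101.0, 93.2, 59.3, -1.8), (519.6, 19.5, 95.8, 64.1, -1.3), (518.4, 19.6, 93.1, 59.3, -1.1), (621.9, -104.7, 96.7, 65.3, -2.4), (622.3, -105.0, 93.9, 60.4, -1.8), (626.2, 15.1, 96.6, 65.2, -1.3), (626.2, 15.1, 91.0, 60.3, -1.1)] [(628.2, 16.5, 99.9, 67.5, -2.6), (628.4, 16.4, 90.6, 58.7, -2.0), (520.3, 20.6, 99.6, 67.9, -2.2), (520.4, 20.5, 90.5, 58.8, -2.5), (623.8, -103.9, 99.4, 69.1, -1.9), (623.8, -103.6, 90.7, 58.5, -2.0), (515.9, -99.3, 90.0, 58.3, -2.1)]
[(595.2, -348.3, 115.4, 60.0, -14.2, array([149., 136.]))]
[(593.5, -355.2, 115.3, 42.3, -13.9, array([148., 135.]))]
```

>>> {"op": "apply_moves", "data": {"deltas": [[0, 0, 0, 0, 0, 1, 1], [0, 0, 0, 0, 0, 1, 1], [0, 0, 0, 0, 0, 1, 1], [0, 0, 0, 0, 0, 1, 1], [0, 0, 0, 0, 0, 0.92, 1]]}}

```text
time: 0.72
tool_pos: [230.1, -553.8, 244.7]
tcp_rot: [-179.9, 0.0, -0.1]
ft_force: [-0.1, 0.7, 0.6]
finger_gap: 85.2
grip_force: 0.0
```

>>> {"op": "apply_moves", "data": {"deltas": [[1, -0.56, 0, 0, 0, 0, 1], [1, -0.56, 0, 0, 0, 0, 1], [1, -0.56, 0, 0, 0, 0, 1], [1, -0.56, 0, 0, 0, 0, 1], [1, -0.56, 0, 0, 0, 0, 1], [1, -0.56, 0, 0, 0, 0, 1], [1, -0.56, 0, 0, 0, 0, 1], [1, -0.56, 0, 0, 0, 0, 1]], "grip_force": 60}}

```text
time: 1.72
tool_pos: [470.9, -418.8, 244.7]
tcp_rot: [-180.0, 0.0, 0.0]
ft_force: [0.8, -0.7, 0.4]
finger_gap: 85.4
grip_force: 0.0
```

>>> {"op": "apply_moves", "data": {"deltas": [[1, -0.57, 0, 0, 0, 0, 1], [1, -0.57, 0, 0, 0, 0, 1], [1, -0.57, 0, 0, 0, 0, 1], [0.96, -0.57, 0, 0, 0, 0, 1], [0, 0, 1, 0, 0, 1, 1], [0, 0, 1, 0, 0, 1, 1], [0, 0, 1, 0, 0, 1, 1], [0, 0, 0, 0, 0, 0, 1]]}}

```text
time: 2.72
tool_pos: [586.9, -349.7, 151.0]
tcp_rot: [-179.8, 0.4, -13.7]
ft_force: [0.5, 0.8, 0.5]
finger_gap: 85.4
grip_force: 0.0
```

>>> {"op": "apply_moves", "data": {"deltas": [[0.07, 0, 0.9, 0, 0, 0, 1], [0, 0, 0.9, 0, 0, 0, 1], [0, 0, 0.8, 0, 0, 0, 1], [0, 0, 0.8, 0, 0, 0, 1], [0, 0, 0, 0, 0, 0, 1]]}}

```text
time: 3.35
tool_pos: [590.1, -351.1, 52.2]
tcp_rot: [-179.9, 0.2, -13.7]
ft_force: [0.9, 0.7, 0.1]
finger_gap: 85.5
grip_force: 0.0
```

>>> {"op": "apply_moves", "data": {"deltas": [[0, 0, 0, 0, 0, 0, 0], [0, 0, 0, 0, 0, 0, 0], [0, 0, 0, 0, 0, 0, 0], [0, 0, 0, 0, 0, 0, 0], [0, 0, 0, 0, 0, 0, 0]]}}

```text
time: 3.98
tool_pos: [591.5, -352.3, 54.6]
tcp_rot: [180.0, -0.1, -13.7]
ft_force: [-1.1, 0.1, 5.5]
finger_gap: 25.2
grip_force: 63.3
```

>>> {"op": "apply_moves", "data": {"deltas": [[0, 0, -0.5, 0, 0, 0, 0], [0, 0, -1, 0, 0, 0, 0], [0, 0, -1, 0, 0, 0, 0], [0, 0, -1, 0, 0, -0.85, 0], [0, 0, 0, 0, 0, -0.83, 0], [0, 0, 0, 0, 0, -0.83, 0], [0, 0, 0, 0, 0, 0, 0]]}}

```text
time: 4.85
tool_pos: [590.8, -351.4, 158.4]
tcp_rot: [-180.0, 0.0, -2.3]
ft_force: [-0.6, 0.5, -2.3]
finger_gap: 24.7
grip_force: 62.3
```

```bash
cat > go.py <<'E'
import sys; from h import *
# usage: go.py X Y Z yaw : moves in the tool frame (x,y,z units of 30 mm; turn units of 0.08 rad)
C=np.array([571.3,-42.2]); T=np.radians(-2.2)
def ch(x,y): return C+np.array([x*np.cos(T)-y*np.sin(T),x*np.sin(T)+y*np.cos(T)])
def go(X,Y,Z,yaw):
    s=sense(); p=s['tool_pos']; y=s['tcp_rot'][2]; R=Ro.from_euler('xyz',s['tcp_rot'],degrees=True).as_matrix()
    dz=(yaw-y+180)%360-180
    print('t',s['time'],'pos',p.round(1),s['tcp_rot'].round(2),'gap',round(s['finger_gap'],1),'shift units in present tool frame',(R.T@(np.array([X,Y,Z])-p)/30).round(2),'az units',round(-np.radians(dz)/.08,2))
E
python3 -c "
from go import *
s=sense()['tool_pos']; a=ch(49,135); print(a,ch(-49,135)); go(*a,150,-2.2)"
```

```text
[625.44623713  90.81949107] [527.51847132  94.58149636]
t 4.85 pos [ 590.8 -351.4  158.4] [-1.7997e+02  3.0000e-02 -2.2500e+00] gap 24.7 shift units in present tool frame [  0.58 -14.77   0.29] az units -0.01
```

>>> {"op": "apply_moves", "data": {"deltas": [[0.04, -0.98, 0, 0, 0, 0, 0], [0.04, -0.98, 0, 0, 0, 0, 0], [0.04, -0.98, 0, 0, 0, 0, 0], [0.04, -0.98, 0, 0, 0, 0, 0], [0.04, -0.98, 0, 0, 0, 0, 0], [0.04, -0.98, 0, 0, 0, 0, 0], [0.04, -0.98, 0, 0, 0, 0, 0], [0.04, -0.98, 0, 0, 0, 0, 0]]}}

```text
time: 5.85
tool_pos: [609.6, -116.0, 158.3]
tcp_rot: [-180.0, 0.0, -2.3]
ft_force: [0.3, -0.3, -2.1]
finger_gap: 24.7
grip_force: 62.3
```

>>> {"op": "apply_moves", "data": {"deltas": [[0.04, -0.99, 0, 0, 0, 0, 0], [0.04, -0.99, 0, 0, 0, 0, 0], [0.04, -0.99, 0, 0, 0, 0, 0], [0.04, -0.99, 0, 0, 0, 0, 0], [0.04, -0.99, 0, 0, 0, 0, 0], [0.04, -0.99, 0, 0, 0, 0, 0], [0.02, -0.99, 0, 0, 0, 0, 0], [0, 0, 0, 0, 0, 0, 0]]}}

```text
time: 6.85
tool_pos: [625.3, 92.7, 158.2]
tcp_rot: [-180.0, 0.0, -2.2]
ft_force: [-0.2, -0.1, -2.7]
finger_gap: 24.9
grip_force: 62.2
```

>>> {"op": "apply_moves", "data": {"deltas": [[0, 0, 0.9, 0, 0, 0, 0], [0, 0, 0.6, 0, 0, 0, 0], [0, 0, 0, 0, 0, 0, 0], [0, 0, 0, 0, 0, 0, 0]]}}

```text
time: 7.35
tool_pos: [626.0, 90.0, 113.9]
tcp_rot: [-180.0, -0.0, -2.3]
ft_force: [-0.7, 0.3, -2.9]
finger_gap: 24.8
grip_force: 62.1
```

```bash
python3 -c "
from go import *
go(*ch(49,135),82.5,-2.2)
im=snap('scene','s1.png'); cv2.imwrite('pics/s1b.png',cv2.resize(cv2.imread('pics/s1.png')[120:300,150:390],(800,600),interpolation=cv2.INTER_CUBIC))"
```

```text
t 7.35 pos [626.   90.  113.9] [-1.80e+02 -3.00e-02 -2.27e+00] gap 24.8 shift units in present tool frame [-0.02 -0.03  1.05] az units -0.02
```

View pics/s1b.png

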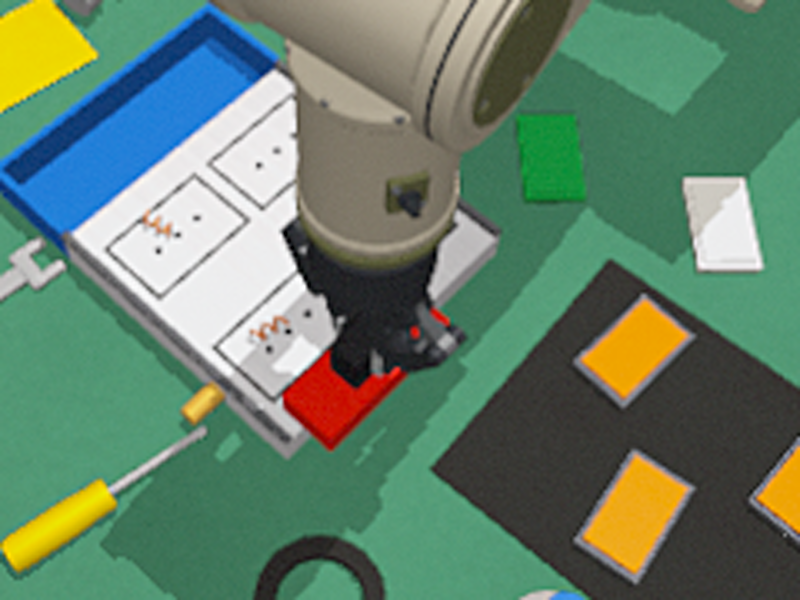

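The scraper is held level above the chuck's +y edge, its end inside the +x fence, with the chips still in the fields ahead of it. Lower and wipe lane 1.

>>> {"op": "apply_moves", "data": {"deltas": [[0, 0, 0.5, 0, 0, 0, 0], [0, 0, 0.5, 0, 0, 0, 0], [0, 0, 0, 0, 0, 0, 0], [0, 0, 0, 0, 0, 0, 0]]}}

```text
time: 7.9
tool_pos: [625.1, 90.4, 82.3]
tcp_rot: [180.0, 0.1, -2.2]
ft_force: [-0.2, -0.0, -2.8]
finger_gap: 24.7
grip_force: 63.5
```

>>> {"op": "apply_moves", "data": {"deltas": [[0, 0.6, 0, 0, 0, 0, 0], [0, 0.6, 0, 0, 0, 0, 0], [0, 0.6, 0, 0, 0, 0, 0], [0, 0.6, 0, 0, 0, 0, 0], [0, 0.6, 0, 0, 0, 0, 0], [0, 0.6, 0, 0, 0, 0, 0], [0, 0.6, 0, 0, 0, 0, 0], [0, 0.6, 0, 0, 0, 0, 0]]}}

```text
time: 8.9
tool_pos: [620.0, -54.7, 83.3]
tcp_rot: [-180.0, -0.0, -2.2]
ft_force: [0.1, 0.5, -2.8]
finger_gap: 24.9
grip_force: 63.4
```

>>> {"op": "apply_moves", "data": {"deltas": [[0, 0.6, 0, 0, 0, 0, 0], [0, 0.6, 0, 0, 0, 0, 0], [0, 0.6, 0, 0, 0, 0, 0], [0, 0.6, 0, 0, 0, 0, 0], [0, 0.6, 0, 0, 0, 0, 0], [0, 0.6, 0, 0, 0, 0, 0], [0, 0, 0, 0, 0, 0, 0]]}}

```text
time: 9.78
tool_pos: [615.8, -163.2, 83.3]
tcp_rot: [180.0, -0.0, -2.3]
ft_force: [0.4, -0.4, -2.6]
finger_gap: 25.0
grip_force: 63.5
```

```bash
python3 -c "
from go import *
go(*ch(49,-137),82.5,-2.2)
im=snap('top','t2.png'); cv2.imwrite('pics/t2b.png',cv2.resize(cv2.imread('pics/t2.png')[100:270,210:410],(700,595),interpolation=cv2.INTER_CUBIC))"
```

```text
t 9.775 pos [ 615.8 -163.2   83.3] [ 1.7998e+02 -1.0000e-02 -2.3400e+00] gap 25.0 shift units in present tool frame [-0.    0.59  0.03] az units -0.03
```

View pics/t2b.png

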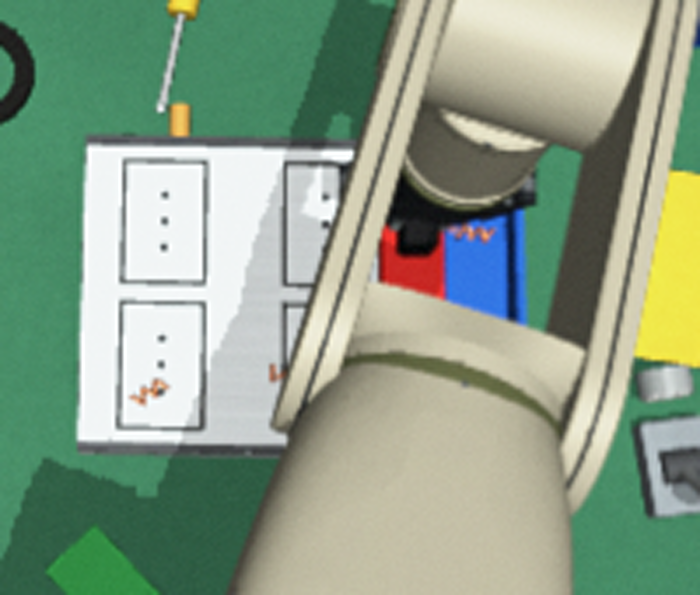

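Lane 1 is clean behind the scraper, and a chip lies in the trough (crop 472,233). I push 18 mm further, lift, and go to the start of lane 2.

>>> {"op": "apply_moves", "data": {"deltas": [[0, 0.6, 0, 0, 0, 0, 0], [0, 0, 0, 0, 0, 0, 0], [0, 0, -1, 0, 0, 0, 0], [0, 0, -1, 0, 0, 0, 0], [-0.6, -0.95, 0, 0, 0, 0, 0], [-0.6, -0.95, 0, 0, 0, 0, 0], [-0.6, -0.95, 0, 0, 0, 0, 0], [-0.6, -0.95, 0, 0, 0, 0, 0]]}}

```text
time: 10.82
tool_pos: [547.1, -61.5, 143.4]
tcp_rot: [-180.0, -0.0, -2.2]
ft_force: [0.6, 0.9, -3.0]
finger_gap: 24.8
grip_force: 63.5
```

>>> {"op": "apply_moves", "data": {"deltas": [[-0.6, -0.95, 0, 0, 0, 0, 0], [-0.27, -0.95, 0, 0, 0, 0, 0], [0, -0.95, 0, 0, 0, 0, 0], [0, -0.95, 0, 0, 0, 0, 0], [0, -0.95, 0, 0, 0, 0, 0], [0, -0.5, 0, 0, 0, 0, 0], [0, 0, 0, 0, 0, 0, 0]]}}

```text
time: 11.7
tool_pos: [527.7, 96.4, 143.3]
tcp_rot: [180.0, -0.0, -2.1]
ft_force: [0.1, -0.2, -3.5]
finger_gap: 25.0
grip_force: 63.4
```

```bash
python3 -c "
from go import *
go(*ch(-49,135),82.5,-2.2)"
```

```text
t 11.7 pos [527.7  96.4 143.3] [180.    -0.    -2.13] gap 25.0 shift units in present tool frame [-0.    0.06  2.03] az units 0.01
```

>>> {"op": "apply_moves", "data": {"deltas": [[0, 0, 0.8, 0, 0, 0, 0], [0, 0, 0.8, 0, 0, 0, 0], [0, 0, 0.42, 0, 0, 0, 0], [0, 0, 0, 0, 0, 0, 0], [0, 0, 0, 0, 0, 0, 0]]}}

```text
time: 12.32
tool_pos: [528.1, 95.2, 83.1]
tcp_rot: [180.0, -0.0, -2.3]
ft_force: [0.5, -0.1, -3.5]
finger_gap: 24.8
grip_force: 64.0
```

>>> {"op": "apply_moves", "data": {"deltas": [[0, 0.6, 0, 0, 0, 0, 0], [0, 0.6, 0, 0, 0, 0, 0], [0, 0.6, 0, 0, 0, 0, 0], [0, 0.6, 0, 0, 0, 0, 0], [0, 0.6, 0, 0, 0, 0, 0], [0, 0.6, 0, 0, 0, 0, 0], [0, 0.6, 0, 0, 0, 0, 0], [0, 0.6, 0, 0, 0, 0, 0]]}}

```text
time: 13.32
tool_pos: [522.1, -49.4, 82.7]
tcp_rot: [-180.0, -0.0, -2.2]
ft_force: [0.0, -0.8, -2.5]
finger_gap: 24.9
grip_force: 63.8
```

>>> {"op": "apply_moves", "data": {"deltas": [[0, 0.6, 0, 0, 0, 0, 0], [0, 0.6, 0, 0, 0, 0, 0], [0, 0.6, 0, 0, 0, 0, 0], [0, 0.6, 0, 0, 0, 0, 0], [0, 0.6, 0, 0, 0, 0, 0], [0, 0.6, 0, 0, 0, 0, 0], [0, 0.6, 0, 0, 0, 0, 0], [0, 0, 0, 0, 0, 0, 0]]}}

```text
time: 14.32
tool_pos: [517.2, -175.7, 82.8]
tcp_rot: [180.0, -0.0, -2.3]
ft_force: [0.3, 0.4, -3.6]
finger_gap: 25.3
grip_force: 63.9
```

>>> {"op": "apply_moves", "data": {"deltas": [[0, 0, -1, 0, 0, 0, 0], [0, 0, -1, 0, 0, 0, 0], [0, 0, -1, 0, 0, 0, 0], [0.6, 0.9, 0, 0, 0, 0, 0], [0.6, 0.9, 0, 0, 0, 0, 0], [0.6, 0.9, 0, 0, 0, 0, 0], [0.6, 0.9, 0, 0, 0, 0, 0], [0, 0.4, 0, 0, 0, 0, 0]]}}

```text
time: 15.32
tool_pos: [585.0, -297.6, 172.2]
tcp_rot: [-180.0, 0.0, -2.2]
ft_force: [0.0, 1.0, -2.7]
finger_gap: 25.1
grip_force: 63.8
```

```bash
python3 -c "
from go import *
go(595,-357,60,-11)
im=snap('scene','s3.png'); cv2.imwrite('pics/s3b.png',cv2.resize(cv2.imread('pics/s3.png')[100:280,120:360],(800,600),interpolation=cv2.INTER_CUBIC))"
```

```text
t 15.325 pos [ 585.  -297.6  172.2] [-1.7998e+02  1.0000e-02 -2.2400e+00] gap 25.1 shift units in present tool frame [0.41 1.97 3.74] az units 1.91
```

View pics/s3b.png

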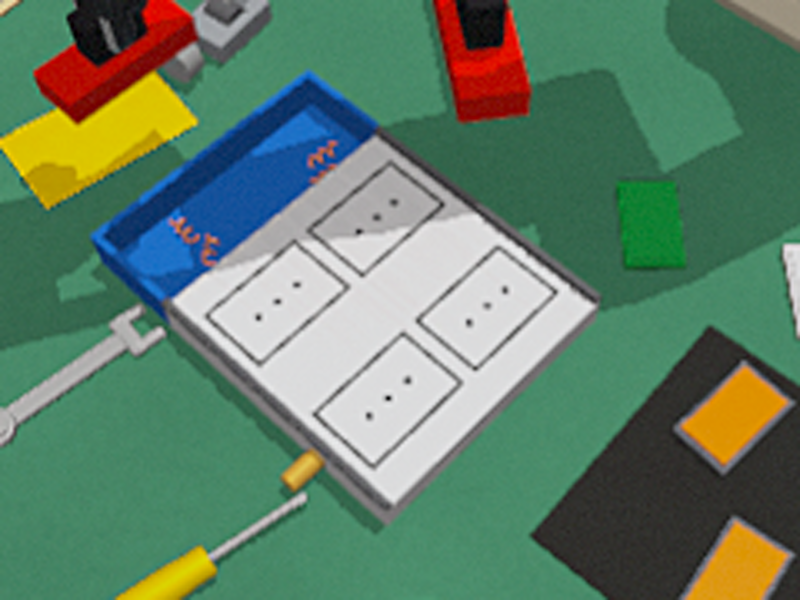

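All four chips lie in the trough and the chuck is clear. Now the scraper goes back on its pad.

>>> {"op": "apply_moves", "data": {"deltas": [[0.2, 1, 0, 0, 0, 0, 0], [0.2, 0.97, 0, 0, 0, 0, 0], [0, 0, 1, 0, 0, 0.95, 0], [0, 0, 1, 0, 0, 0.95, 0], [0, 0, 0.9, 0, 0, 0, 0], [0, 0, 0.6, 0, 0, 0, 0], [0, 0, 0, 0, 0, 0, 0], [0, 0, 0, 0, 0, 0, 0]]}}

```text
time: 16.38
tool_pos: [594.9, -356.6, 69.2]
tcp_rot: [180.0, -0.1, -10.9]
ft_force: [-0.3, 0.3, -3.3]
finger_gap: 24.9
grip_force: 63.9
```

```bash
python3 -c "
from go import *
go(595,-357,54,-11)"
```

```text
t 16.375 pos [ 594.9 -356.6   69.2] [ 1.7996e+02 -1.0000e-01 -1.0930e+01] gap 24.9 shift units in present tool frame [0.01 0.01 0.51] az units 0.01
```

>>> {"op": "apply_moves", "data": {"deltas": [[0, 0, 0.3, 0, 0, 0, 0], [0, 0, 0.2, 0, 0, 0, 0], [0, 0, 0, 0, 0, 0, 0], [0, 0, 0, 0, 0, 0, 1], [0, 0, 0, 0, 0, 0, 1], [0, 0, 0, 0, 0, 0, 1], [0, 0, 0, 0, 0, 0, 1], [0, 0, -0.5, 0, 0, 0, 1]]}}

```text
time: 17.38
tool_pos: [593.1, -355.5, 66.4]
tcp_rot: [-179.9, 0.2, -10.9]
ft_force: [-0.5, 0.3, 0.4]
finger_gap: 85.4
grip_force: 0.0
```

>>> {"op": "apply_moves", "data": {"deltas": [[0, 0, -1, 0, 0, 0, 1], [0, 0, -1, 0, 0, 0, 1], [0, 0, -1, 0, 0, 0, 1], [0, 0, -1, 0, 0, -0.84, 0.7], [-0.5, -0.5, 0, 0, 0, -0.84, 0.7], [-0.5, -0.5, 0, 0, 0, 0, 0.7], [0, 0, 0, 0, 0, 0, 0.7]]}}

```text
time: 18.25
tool_pos: [566.9, -323.2, 189.1]
tcp_rot: [180.0, -0.1, -3.2]
ft_force: [0.6, 0.4, 0.7]
finger_gap: 60.0
grip_force: 0.0
```

```bash
python3 -c "
from go import *; from m import *
im=snap('top','t4.png'); s=snap('scene','s4.png')
pt=plates(im=im);ps=plates(im=s,n='scene'); print(*pt,*ps,sep='\n')
print('chips',chips(im,z=10))
for lo in((0,150,190),(0,150,50)): print(blobs('top',im,lo,(5,255,255),28,60,(370,140,430,210)),blobs('scene',s,lo,(5,255,255),28,60,(120,110,180,160),3))
go(462,366,150,-2.7)
g=cv2.imread('pics/t4.png')[130:240,220:430]; cv2.imwrite('pics/t4b.png',cv2.resize(g,(798,418),interpolation=cv2.INTER_CUBIC))"
```

```text
(460.1, 212.4, 72.5, 41.1, -5.6, array([181., 229.]))
(464.0, 365.1, 72.7, 42.1, -2.7, array([123., 228.]))
(564.4, 284.4, 73.3, 42.0, 5.1, array([154., 189.]))
(623.0, 640.5, 145.2, 98.2, -78.4, array([ 24., 171.]))
(581.6, 589.0, 82.1, 35.1, -49.6, array([458., 378.]))
(567.5, 286.1, 74.3, 42.0, 5.1, array([340., 274.]))
(466.9, 367.3, 74.7, 41.8, -2.6, array([393., 264.]))
(462.4, 214.1, 74.9, 42.1, -5.3, array([340., 224.]))
chips []
[] [(578.7, -354.1, 77.2, 43.3, -10.7, array([155., 131.]))]
[(569.8, -336.4, 45.8, 14.9, -11.1, array([391., 181.]))] [(599.3, -350.4, 116.1, 60.1, -11.0, array([148., 136.]))]
t 18.35 pos [ 567.5 -324.2  188.7] [ 1.7995e+02 -7.0000e-02 -3.2400e+00] gap 59.6 shift units in present tool frame [ -4.81 -22.77   1.26] az units -0.12
```

View pics/t4b.png

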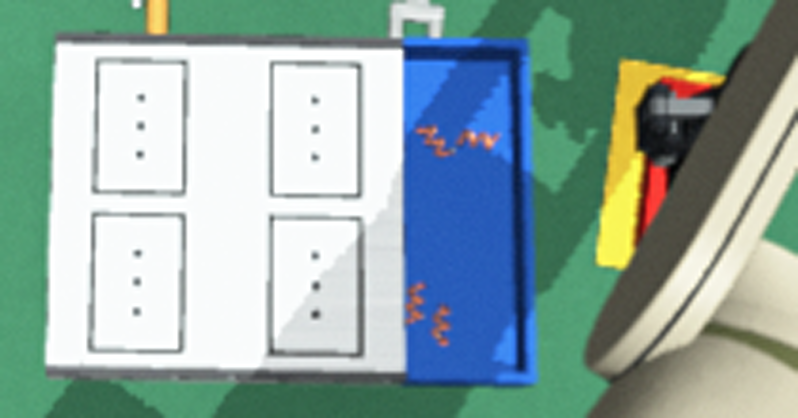

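Chuck clear; all 4 chips in the trough at crop (433,140), (478,140), (415,303) and (441,325). Scraper on the pad. On to plate A at about (461,213).

>>> {"op": "apply_moves", "data": {"deltas": [[-0.25, -0.98, 0, 0, 0, 0, 0.7], [-0.25, -0.98, 0, 0, 0, 0, 0.7], [-0.25, -0.98, 0, 0, 0, 0, 0.7], [-0.25, -0.98, 0, 0, 0, 0, 0.7], [-0.25, -0.98, 0, 0, 0, 0, 0.7], [-0.25, -0.98, 0, 0, 0, 0, 0.7], [-0.25, -0.98, 0, 0, 0, 0, 0.7], [-0.25, -0.98, 0, 0, 0, 0, 0.7]]}}

```text
time: 19.35
tool_pos: [521.0, -85.1, 188.2]
tcp_rot: [180.0, -0.0, -3.3]
ft_force: [0.0, -1.6, 0.7]
finger_gap: 60.1
grip_force: 0.0
```

>>> {"op": "apply_moves", "data": {"deltas": [[-0.25, -0.98, 0, 0, 0, 0, 0.7], [-0.25, -0.98, 0, 0, 0, 0, 0.7], [-0.25, -0.98, 0, 0, 0, 0, 0.7], [-0.25, -0.98, 0, 0, 0, 0, 0.7], [-0.25, -0.98, 0, 0, 0, 0, 0.7], [-0.25, -0.98, 0, 0, 0, 0, 0.7], [-0.25, -0.98, 0, 0, 0, 0, 0.7], [-0.25, -0.98, 0, 0, 0, 0, 0.7]]}}

```text
time: 20.35
tool_pos: [474.6, 153.5, 188.4]
tcp_rot: [-180.0, -0.1, -3.3]
ft_force: [-0.2, 0.1, 0.2]
finger_gap: 60.2
grip_force: 0.0
```

>>> {"op": "apply_moves", "data": {"deltas": [[-0.25, -0.98, 0, 0, 0, 0, 0.7], [-0.25, -0.98, 0, 0, 0, 0, 0.7], [0, 0, 1, 0, 0, 0.49, 0.7], [0, 0, 1, 0, 0, 0, 0.7], [0, 0, 1, 0, 0, 0, 0.7], [0, 0, 0, 0, 0, 0, 0.7], [0, 0, 0, 0, 0, 0, 0.7]]}}

```text
time: 21.22
tool_pos: [463.3, 212.4, 99.1]
tcp_rot: [-180.0, -0.1, -5.5]
ft_force: [0.3, 0.1, 0.3]
finger_gap: 59.6
grip_force: 0.0
```

```bash
python3 -c "
from go import *
go(461.3,213.2,40,-5.5)"
```

```text
t 21.225 pos [463.3 212.4  99.1] [-1.7997e+02 -7.0000e-02 -5.5100e+00] gap 59.6 shift units in present tool frame [-0.07 -0.02  1.97] az units -0.0
```

>>> {"op": "apply_moves", "data": {"deltas": [[-0.06, -0.02, 0.8, 0, 0, 0, 0.7], [0, 0, 0.8, 0, 0, 0, 0.7], [0, 0, 0.67, 0, 0, 0, 0.7], [0, 0, 0, 0, 0, 0, 0.7], [0, 0, 0, 0, 0, 0, 0.7]]}}

```text
time: 21.85
tool_pos: [461.9, 213.4, 31.5]
tcp_rot: [-179.9, -0.1, -5.5]
ft_force: [-0.6, 1.4, 0.6]
finger_gap: 59.6
grip_force: 0.0
```

```bash
python3 -c "
from go import *
go(461.3,213.2,19,-5.5)
im=snap('scene','s5.png'); cv2.imwrite('pics/s5b.png',cv2.resize(cv2.imread('pics/s5.png')[160:280,280:440],(800,600),interpolation=cv2.INTER_CUBIC))"
```

```text
t 21.85 pos [461.9 213.4  31.5] [-1.7994e+02 -1.4000e-01 -5.4900e+00] gap 59.6 shift units in present tool frame [-0.02  0.01  0.42] az units 0.0
```

View pics/s5b.png

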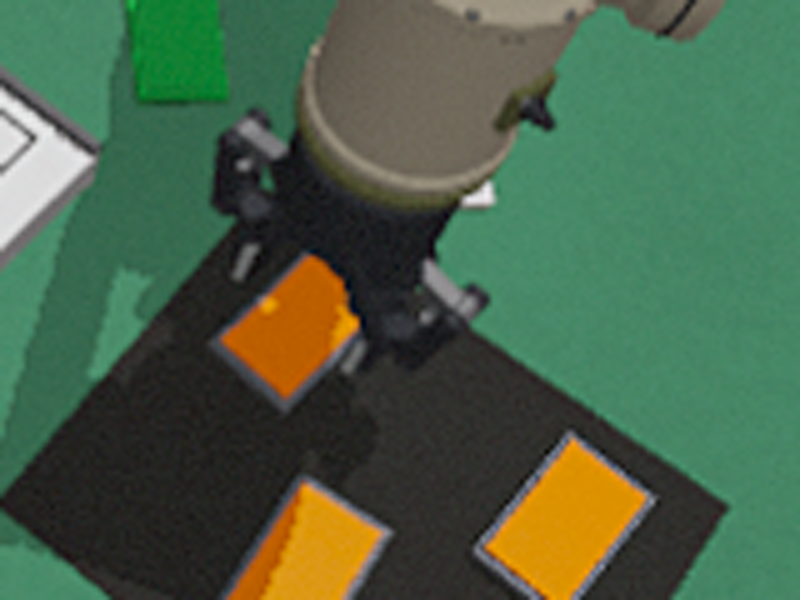

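Fingers straddle plate A on both long edges. Descend in small steps, watching the force.

>>> {"op": "apply_moves", "data": {"deltas": [[0, 0, 0.2, 0, 0, 0, 0.7], [0, 0, 0.2, 0, 0, 0, 0.7], [0, 0, 0, 0, 0, 0, 0.7], [0, 0, 0, 0, 0, 0, 0.7]]}}

```text
time: 22.4
tool_pos: [460.3, 213.0, 17.4]
tcp_rot: [180.0, 0.0, -5.5]
ft_force: [-0.2, -0.5, -0.3]
finger_gap: 59.7
grip_force: 0.0
```

>>> {"op": "apply_moves", "data": {"deltas": [[0, 0, 0.07, 0, 0, 0, 0.7], [0, 0, 0, 0, 0, 0, 0.7]]}}

```text
time: 22.65
tool_pos: [460.3, 212.9, 15.3]
tcp_rot: [180.0, 0.0, -5.5]
ft_force: [0.4, 0.9, 0.1]
finger_gap: 60.1
grip_force: 0.0
```

>>> {"op": "apply_moves", "data": {"deltas": [[0, 0, 0.07, 0, 0, 0, 0.7], [0, 0, 0, 0, 0, 0, 0.7]]}}

```text
time: 22.9
tool_pos: [460.3, 212.9, 13.2]
tcp_rot: [180.0, 0.0, -5.5]
ft_force: [0.6, 0.1, -0.1]
finger_gap: 59.5
grip_force: 0.0
```

>>> {"op": "apply_moves", "data": {"deltas": [[0, 0, 0.04, 0, 0, 0, 0.7], [0, 0, 0, 0, 0, 0, 0.7]]}}

```text
time: 23.15
tool_pos: [460.4, 213.0, 13.0]
tcp_rot: [180.0, 0.0, -5.5]
ft_force: [-5.0, -2.3, 10.3]
finger_gap: 60.1
grip_force: 5.0
```

>>> {"op": "apply_moves", "data": {"deltas": [[0, 0, 0.04, 0, 0, 0, 0.7], [0, 0, 0, 0, 0, 0, 0.7]]}}

```text
time: 23.4
tool_pos: [460.5, 213.1, 12.9]
tcp_rot: [180.0, 0.0, -5.5]
ft_force: [-10.7, -4.4, 24.1]
finger_gap: 60.1
grip_force: 11.9
```

>>> {"op": "apply_moves", "data": {"deltas": [[0, 0, 0.03, 0, 0, 0, 0.7], [0, 0, 0, 0, 0, 0, 0.7]]}}

```text
time: 23.65
tool_pos: [460.5, 213.1, 12.9]
tcp_rot: [180.0, 0.0, -5.5]
ft_force: [-16.5, -5.8, 34.5]
finger_gap: 60.2
grip_force: 17.0
```

Mat contact at TCP z = 13.0 with a 60 mm gap. Raise to 16 and close.

>>> {"op": "apply_moves", "data": {"deltas": [[0, 0, -0.21, 0, 0, 0, 0.7], [0, 0, 0, 0, 0, 0, 0.7], [0, 0, 0, 0, 0, 0, 0.5], [0, 0, 0, 0, 0, 0, 0.4], [0, 0, 0, 0, 0, 0, 0.4], [0, 0, 0, 0, 0, 0, 0.4]], "grip_force": 50}}

```text
time: 24.4
tool_pos: [460.7, 213.2, 16.7]
tcp_rot: [-180.0, -0.0, -5.5]
ft_force: [-2.2, 0.8, 7.5]
finger_gap: 48.3
grip_force: 51.5
```

>>> {"op": "apply_moves", "data": {"deltas": [[0, 0, -0.3, 0, 0, 0, 0.4], [0, 0, -0.7, 0, 0, 0, 0.4], [0, 0, -1, 0, 0, 0, 0.4], [0, 0, -1, 0, 0, 0, 0.4], [0, 0, 0, 0, 0, 0, 0.4], [0, 0, 0, 0, 0, 0, 0.4]]}}

```text
time: 25.15
tool_pos: [459.7, 212.7, 105.1]
tcp_rot: [180.0, 0.1, -5.5]
ft_force: [0.3, -0.0, -4.1]
finger_gap: 48.0
grip_force: 52.7
```

```bash
python3 -c "
from go import *
print(ch(54,-60),ch(-54,-60),ch(-54,60),ch(54,60))
go(515,-99.8,100,-2.2)
im=snap('top','t6.png'); g=im[170:260,110:220]; cv2.imwrite('pics/t6b.png',cv2.resize(cv2.cvtColor(g,cv2.COLOR_RGB2BGR),(660,540),interpolation=cv2.INTER_CUBIC))
im=snap('scene','s6.png'); g=im[130:280,270:440]; cv2.imwrite('pics/s6b.png',cv2.resize(cv2.cvtColor(g,cv2.COLOR_RGB2BGR),(680,600),interpolation=cv2.INTER_CUBIC))"
```

```text
[ 622.95692894 -104.22871668] [ 515.03653397 -100.08283329] [519.64307106  19.82871668] [627.56346603  15.68283329]
t 25.15 pos [459.7 212.7 105.1] [ 1.7996e+02  9.0000e-02 -5.4900e+00] gap 48.0 shift units in present tool frame [ 2.83 10.19  0.17] az units -0.72
```

View pics/s6b.png

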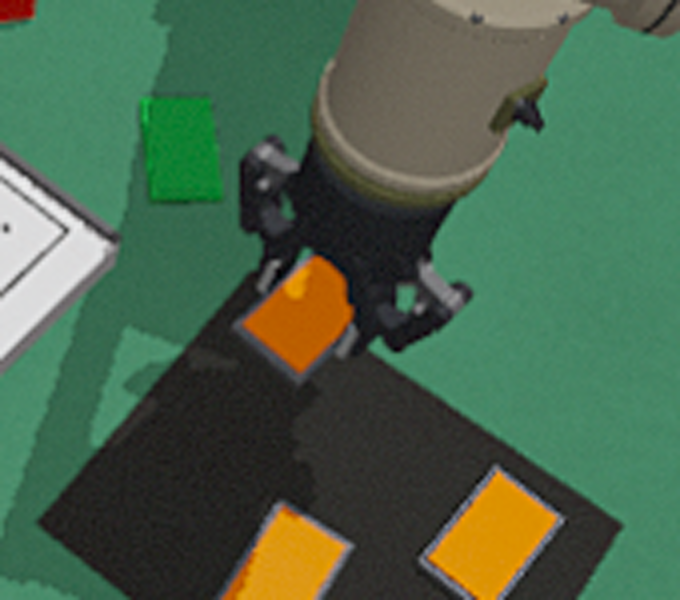

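Plate A is held level by its edges (gap 48). Carry it to field 0 (-x,-y).

>>> {"op": "apply_moves", "data": {"deltas": [[0, 0, 0, 0, 0, -0.72, 0.4], [0.18, 0.86, 0, 0, 0, 0, 0.4], [0.18, 0.86, 0, 0, 0, 0, 0.4], [0.18, 0.86, 0, 0, 0, 0, 0.4], [0.18, 0.86, 0, 0, 0, 0, 0.4], [0.18, 0.86, 0, 0, 0, 0, 0.4], [0.18, 0.86, 0, 0, 0, 0, 0.4], [0.18, 0.86, 0, 0, 0, 0, 0.4]]}}

```text
time: 26.25
tool_pos: [490.3, 30.3, 104.8]
tcp_rot: [-180.0, 0.2, -2.2]
ft_force: [1.6, 0.9, -3.1]
finger_gap: 48.4
grip_force: 52.7
```

>>> {"op": "apply_moves", "data": {"deltas": [[0.18, 0.86, 0, 0, 0, 0, 0.4], [0.18, 0.86, 0, 0, 0, 0, 0.4], [0.18, 0.86, 0, 0, 0, 0, 0.4], [0.2, 0.86, 0, 0, 0, 0, 0.4], [0.2, 0.86, 0, 0, 0, 0, 0.4], [0, 0, 0.5, 0, 0, 0, 0.4], [0, 0, 0.5, 0, 0, 0, 0.4], [0, 0, 0, 0, 0, 0, 0.4]]}}

```text
time: 27.25
tool_pos: [512.2, -97.5, 73.4]
tcp_rot: [-179.9, 0.3, -2.1]
ft_force: [-0.3, -1.1, -2.3]
finger_gap: 47.7
grip_force: 52.7
```

>>> {"op": "apply_moves", "data": {"deltas": [[0, 0, 0, 0, 0, 0, 0.4], [0, 0, 0, 0, 0, 0, 0.4]]}}

```text
time: 27.5
tool_pos: [515.0, -98.7, 77.0]
tcp_rot: [180.0, -0.1, -2.2]
ft_force: [-0.7, 0.9, -3.2]
finger_gap: 48.0
grip_force: 52.7
```

```bash
python3 -c "
from go import *
go(514.2,-100,43.5,-2.2)"
```

```text
t 27.5 pos [515.  -98.7  77. ] [ 1.7999e+02 -6.0000e-02 -2.1500e+00] gap 48.0 shift units in present tool frame [-0.03  0.05  1.12] az units 0.01
```

>>> {"op": "apply_moves", "data": {"deltas": [[-0.02, 0.04, 0.4, 0, 0, 0, 0.4], [0, 0, 0.4, 0, 0, 0, 0.4], [0, 0, 0.2, 0, 0, 0, 0.4], [0, 0, 0, 0, 0, 0, 0.4], [0, 0, 0, 0, 0, 0, 0.4], [0, 0, 0, 0, 0, 0, 0.4]]}}

```text
time: 28.25
tool_pos: [514.3, -100.2, 46.9]
tcp_rot: [180.0, -0.0, -2.2]
ft_force: [0.3, -0.4, -2.4]
finger_gap: 48.0
grip_force: 52.7
```

>>> {"op": "apply_moves", "data": {"deltas": [[0, 0, 0.06, 0, 0, 0, 0.4], [0, 0, 0, 0, 0, 0, 0.4]]}}

```text
time: 28.5
tool_pos: [513.9, -100.0, 44.6]
tcp_rot: [-180.0, 0.0, -2.2]
ft_force: [-0.0, -0.0, -2.6]
finger_gap: 48.4
grip_force: 52.7
```

>>> {"op": "apply_moves", "data": {"deltas": [[0, 0, 0.04, 0, 0, 0, 0.4], [0, 0, 0, 0, 0, 0, 0.4]]}}

```text
time: 28.75
tool_pos: [513.8, -100.0, 43.2]
tcp_rot: [-180.0, 0.0, -2.2]
ft_force: [-0.4, 0.6, -2.4]
finger_gap: 48.3
grip_force: 52.7
```

>>> {"op": "apply_moves", "data": {"deltas": [[0, 0, 0.02, 0, 0, 0, 0.4], [0, 0, 0, 0, 0, 0, 0.4]]}}

```text
time: 29.0
tool_pos: [513.9, -100.1, 42.8]
tcp_rot: [-180.0, -0.0, -2.2]
ft_force: [-0.4, -0.1, -1.9]
finger_gap: 48.3
grip_force: 52.8
```

>>> {"op": "apply_moves", "data": {"deltas": [[0, 0, 0.02, 0, 0, 0, 0.4], [0, 0, 0, 0, 0, 0, 0.4]]}}

```text
time: 29.25
tool_pos: [514.0, -100.1, 42.8]
tcp_rot: [180.0, 0.0, -2.2]
ft_force: [-4.6, 1.3, 5.3]
finger_gap: 48.3
grip_force: 53.5
```

Contact at TCP z 42.8 (expected 42.6). Release and lift away.

>>> {"op": "apply_moves", "data": {"deltas": [[0, 0, -0.02, 0, 0, 0, 0.7], [0, 0, 0, 0, 0, 0, 0.7], [0, 0, 0, 0, 0, 0, 0.7], [0, 0, -0.2, 0, 0, 0, 0.7], [0, 0, -0.5, 0, 0, 0, 0.7], [0, 0, -1, 0, 0, 0, 0.7], [0, 0, -1, 0, 0, 0, 0.7], [0, 0, 0, 0, 0, 0, 0.7]]}}

```text
time: 30.25
tool_pos: [516.5, -100.8, 128.2]
tcp_rot: [179.9, -0.4, -2.2]
ft_force: [0.2, 0.5, -0.0]
finger_gap: 59.4
grip_force: 0.0
```

>>> {"op": "apply_moves", "data": {"deltas": [[0.09, -0.92, 0, 0, 0, 0, 0.7], [0.09, -0.92, 0, 0, 0, 0, 0.7], [0.09, -0.92, 0, 0, 0, 0, 0.7], [0.09, -0.92, 0, 0, 0, 0, 0.7], [0.09, -0.92, 0, 0, 0, 0, 0.7], [0.09, -0.92, 0, 0, 0, 0, 0.7], [0.09, -0.92, 0, 0, 0, 0, 0.7], [0.09, -0.92, 0, 0, 0, 0, 0.7]]}}

```text
time: 31.25
tool_pos: [543.6, 120.6, 123.5]
tcp_rot: [180.0, 0.0, -2.2]
ft_force: [-0.2, 0.4, -0.1]
finger_gap: 59.7
grip_force: 0.0
```

```bash
python3 -c "
from go import *; from m import *
im=snap('top','t7.png'); s=snap('scene','s7.png')
pt=plates(im=im);ps=plates(im=s,n='scene'); print(*pt,*ps,sep='\n')
print('z40');print(*plates(40,im=im),*plates(40,im=s,n='scene'),sep='\n')
print('cap',blobs('top',im,(95,120,60),(125,255,255),160,10,(125,110,155,140)),ray('top',[[153,147]],0))
go(566,285.2,40,5)"
```

```text
(464.0, 365.0, 73.7, 42.3, -2.7, array([123., 228.]))
(518.0, -105.2, 73.7, 39.2, -1.9, array([304., 204.]))
(623.3, 641.0, 144.3, 97.8, -78.5, array([ 24., 171.]))
(581.6, 589.0, 82.1, 35.1, -49.6, array([458., 378.]))
(567.5, 286.1, 74.3, 42.0, 5.1, array([340., 274.]))
(467.0, 367.3, 74.6, 41.8, -2.6, array([393., 264.]))
(503.2, -114.3, 78.2, 45.2, -2.2, array([232., 162.]))
z40
(461.5, 356.8, 72.0, 41.3, -2.7, array([123., 228.]))
(514.3, -102.5, 72.0, 38.3, -1.9, array([304., 204.]))
(617.1, 626.2, 140.9, 95.5, -78.5, array([ 24., 171.]))
(591.7, 579.7, 79.5, 34.0, -49.6, array([458., 378.]))
(578.0, 286.5, 72.0, 40.7, 5.1, array([340., 274.]))
(480.7, 365.1, 72.2, 40.4, -2.6, array([393., 264.]))
(515.7, -101.2, 75.7, 43.8, -2.2, array([232., 162.]))
cap [(696.9, 293.4, 28.0, 24.1, -24.4, array([138., 123.])), (721.4, 312.7, 22.2, 14.9, 88.5, array([129., 113.]))] [[683.28193027 294.36937343   0.        ]]
t 31.35 pos [543.7 122.  123.5] [-1.7996e+02  3.0000e-02 -2.0600e+00] gap 59.9 shift units in present tool frame [ 0.55 -5.46  2.79] az units -1.54
```

Plate A sits within about 2 mm of field 0. On to plate C.

>>> {"op": "apply_moves", "data": {"deltas": [[0.09, -0.91, 0, 0, 0, 0, 0.7], [0.09, -0.91, 0, 0, 0, 0, 0.7], [0.09, -0.91, 0, 0, 0, 0, 0.7], [0.09, -0.91, 0, 0, 0, 0, 0.7], [0.09, -0.91, 0, 0, 0, 0, 0.7], [0.09, -0.91, 0, 0, 0, -0.77, 0.7], [0, 0, 0, 0, 0, -0.77, 0.7], [0, 0, 0, 0, 0, 0, 0.7]]}}

```text
time: 32.35
tool_pos: [566.1, 282.3, 123.3]
tcp_rot: [180.0, 0.0, 4.9]
ft_force: [0.1, 0.2, -0.8]
finger_gap: 59.6
grip_force: 0.0
```

>>> {"op": "apply_moves", "data": {"deltas": [[0, 0, 1, 0, 0, 0, 0.7], [0, 0, 1, 0, 0, 0, 0.7], [0, 0, 0.6, 0, 0, 0, 0.7], [0, 0, 0, 0, 0, 0, 0.7], [0, 0, 0, 0, 0, 0, 0.7], [0, 0, 0, 0, 0, 0, 0.7]]}}

```text
time: 33.1
tool_pos: [567.5, 283.2, 47.5]
tcp_rot: [-180.0, -0.1, 4.9]
ft_force: [0.8, 0.4, 1.1]
finger_gap: 59.7
grip_force: 0.0
```

```bash
python3 -c "
from go import *
go(566,285.2,16.5,5)"
```

```text
t 33.1 pos [567.5 283.2  47.5] [-1.7996e+02 -1.4000e-01  4.8600e+00] gap 59.7 shift units in present tool frame [-0.05 -0.07  1.03] az units -0.03
```

>>> {"op": "apply_moves", "data": {"deltas": [[-0.05, -0.07, 0.3, 0, 0, 0, 0.7], [0, 0, 0.2, 0, 0, 0, 0.7], [0, 0, 0, 0, 0, 0, 0.7], [0, 0, 0, 0, 0, 0, 0.7], [0, 0, 0, 0, 0, 0, 0.7]]}}

```text
time: 33.72
tool_pos: [564.9, 284.8, 31.1]
tcp_rot: [-180.0, -0.0, 4.9]
ft_force: [0.3, -0.5, 0.3]
finger_gap: 59.9
grip_force: 0.0
```

>>> {"op": "apply_moves", "data": {"deltas": [[0, 0, 0.2, 0, 0, 0, 0.7], [0, 0, 0.2, 0, 0, 0, 0.7], [0, 0, 0.1, 0, 0, 0, 0.7], [0, 0, 0, 0, 0, 0, 0.7], [0, 0, 0, 0, 0, 0, 0.7]]}}

```text
time: 34.35
tool_pos: [564.8, 284.8, 15.9]
tcp_rot: [-180.0, -0.0, 4.9]
ft_force: [-0.5, -0.6, -0.0]
finger_gap: 59.7
grip_force: 0.0
```

>>> {"op": "apply_moves", "data": {"deltas": [[0, 0, -0.01, 0, 0, 0, 0.5], [0, 0, 0, 0, 0, 0, 0.4], [0, 0, 0, 0, 0, 0, 0.4], [0, 0, 0, 0, 0, 0, 0.4], [0, 0, -0.3, 0, 0, 0, 0.4], [0, 0, -0.7, 0, 0, 0, 0.4], [0, 0, -1, 0, 0, 0, 0.4], [0, 0, -1, 0, 0, 0, 0.4]]}}

```text
time: 35.35
tool_pos: [564.6, 284.7, 108.0]
tcp_rot: [180.0, -0.0, 4.9]
ft_force: [0.4, -0.2, -1.8]
finger_gap: 48.2
grip_force: 52.3
```

>>> {"op": "apply_moves", "data": {"deltas": [[0, 0, 0, 0, 0, 0.77, 0.4], [0, 0, 0, 0, 0, 0.77, 0.4], [0, 0, 0, 0, 0, 0, 0.4], [0, 0, 0, 0, 0, 0, 0.4]]}}

```text
time: 35.85
tool_pos: [564.7, 284.8, 106.6]
tcp_rot: [-180.0, -0.0, -2.1]
ft_force: [-0.9, -0.1, -2.8]
finger_gap: 48.3
grip_force: 52.3
```

```bash
python3 -c "
from go import *
go(621.9,-104.2,75,-2.2)"
```

```text
t 35.85 pos [564.7 284.8 106.6] [-1.80e+02 -1.00e-02 -2.11e+00] gap 48.3 shift units in present tool frame [ 2.38 12.89  1.05] az units 0.02
```

>>> {"op": "apply_moves", "data": {"deltas": [[0.17, 0.92, 0, 0, 0, 0.02, 0.4], [0.17, 0.92, 0, 0, 0, 0, 0.4], [0.17, 0.92, 0, 0, 0, 0, 0.4], [0.17, 0.92, 0, 0, 0, 0, 0.4], [0.17, 0.92, 0, 0, 0, 0, 0.4], [0.17, 0.92, 0, 0, 0, 0, 0.4], [0.17, 0.92, 0, 0, 0, 0, 0.4], [0.17, 0.92, 0, 0, 0, 0, 0.4]]}}

```text
time: 36.85
tool_pos: [596.8, 61.6, 106.3]
tcp_rot: [-180.0, 0.0, -2.2]
ft_force: [0.7, 0.3, -3.0]
finger_gap: 48.2
grip_force: 52.4
```

>>> {"op": "apply_moves", "data": {"deltas": [[0.17, 0.92, 0, 0, 0, 0, 0.4], [0.17, 0.92, 0, 0, 0, 0, 0.4], [0.17, 0.92, 0, 0, 0, 0, 0.4], [0.17, 0.92, 0, 0, 0, 0, 0.4], [0.17, 0.92, 0, 0, 0, 0, 0.4], [0.17, 0.92, 0, 0, 0, 0, 0.4], [0, 0, 0.5, 0, 0, 0, 0.4], [0, 0, 0.5, 0, 0, 0, 0.4]]}}

```text
time: 37.85
tool_pos: [620.4, -103.9, 75.1]
tcp_rot: [-180.0, 0.0, -2.3]
ft_force: [-0.7, 0.0, -3.5]
finger_gap: 48.0
grip_force: 52.4
```

>>> {"op": "apply_moves", "data": {"deltas": [[0, 0, 0, 0, 0, 0, 0.4], [0, 0, 0, 0, 0, 0, 0.4], [0, 0, 0, 0, 0, 0, 0.4], [0, 0, 0, 0, 0, 0, 0.4]]}}

```text
time: 38.35
tool_pos: [621.2, -104.0, 76.8]
tcp_rot: [180.0, -0.1, -2.3]
ft_force: [0.1, -0.2, -3.1]
finger_gap: 48.1
grip_force: 52.4
```

```bash
python3 -c "
from go import *
go(621.9,-104.2,43,-2.2)"
```

```text
t 38.35 pos [ 621.2 -104.    76.8] [ 1.7999e+02 -6.0000e-02 -2.2600e+00] gap 48.1 shift units in present tool frame [0.02 0.   1.13] az units -0.01
```

>>> {"op": "apply_moves", "data": {"deltas": [[0.02, 0, 0.4, 0, 0, 0, 0.4], [0, 0, 0.4, 0, 0, 0, 0.4], [0, 0, 0.25, 0, 0, 0, 0.4], [0, 0, 0, 0, 0, 0, 0.4], [0, 0, 0, 0, 0, 0, 0.4]]}}

```text
time: 38.98
tool_pos: [621.2, -104.2, 44.3]
tcp_rot: [-180.0, 0.0, -2.3]
ft_force: [0.1, -0.3, -2.8]
finger_gap: 48.2
grip_force: 52.4
```

>>> {"op": "apply_moves", "data": {"deltas": [[0, 0, 0.06, 0, 0, 0, 0.4], [0, 0, 0, 0, 0, 0, 0.4], [0, 0, 0, 0, 0, 0, 0.4]]}}

```text
time: 39.35
tool_pos: [621.3, -104.2, 42.8]
tcp_rot: [180.0, -0.0, -2.3]
ft_force: [-0.4, 0.1, -2.2]
finger_gap: 48.2
grip_force: 52.5
```

>>> {"op": "apply_moves", "data": {"deltas": [[0, 0, 0.03, 0, 0, 0, 0.4], [0, 0, 0, 0, 0, 0, 0.4]]}}

```text
time: 39.6
tool_pos: [621.4, -104.2, 42.8]
tcp_rot: [180.0, -0.0, -2.3]
ft_force: [-4.1, -0.1, 4.0]
finger_gap: 48.0
grip_force: 53.2
```

>>> {"op": "apply_moves", "data": {"deltas": [[0, 0, -0.02, 0, 0, 0, 0.7], [0, 0, 0, 0, 0, 0, 0.7], [0, 0, 0, 0, 0, 0, 0.7], [0, 0, -0.2, 0, 0, 0, 0.7], [0, 0, -0.5, 0, 0, 0, 0.7], [0, 0, -1, 0, 0, 0, 0.7], [0, 0, -1, 0, 0, 0, 0.7], [0, 0, 0, 0, 0, 0, 0.7]]}}

```text
time: 40.6
tool_pos: [624.0, -104.8, 128.4]
tcp_rot: [179.9, -0.4, -2.3]
ft_force: [-0.4, 0.5, -0.0]
finger_gap: 59.6
grip_force: 0.0
```

>>> {"op": "apply_moves", "data": {"deltas": [[-0.36, -0.97, 0, 0, 0, 0, 0.7], [-0.36, -0.97, 0, 0, 0, 0, 0.7], [-0.36, -0.97, 0, 0, 0, 0, 0.7], [-0.36, -0.97, 0, 0, 0, 0, 0.7], [-0.36, -0.97, 0, 0, 0, 0, 0.7], [-0.36, -0.97, 0, 0, 0, 0, 0.7], [-0.36, -0.97, 0, 0, 0, 0, 0.7], [-0.36, -0.97, 0, 0, 0, 0, 0.7]]}}

```text
time: 41.6
tool_pos: [543.5, 132.7, 123.1]
tcp_rot: [180.0, 0.0, -2.3]
ft_force: [0.1, -0.1, 0.5]
finger_gap: 59.8
grip_force: 0.0
```

>>> {"op": "apply_moves", "data": {"deltas": [[-0.36, -0.97, 0, 0, 0, 0, 0.7], [-0.36, -0.97, 0, 0, 0, 0, 0.7], [-0.36, -0.97, 0, 0, 0, 0, 0.7], [-0.36, -0.97, 0, 0, 0, 0, 0.7], [-0.36, -0.97, 0, 0, 0, 0, 0.7], [-0.36, -0.97, 0, 0, 0, 0, 0.7], [-0.36, -0.97, 0, 0, 0, 0, 0.7], [-0.36, -0.93, 0, 0, 0, 0.1, 0.7]]}}

```text
time: 42.6
tool_pos: [466.4, 367.5, 123.0]
tcp_rot: [180.0, 0.0, -2.7]
ft_force: [0.4, -0.2, 0.1]
finger_gap: 60.0
grip_force: 0.0
```

```bash
python3 -c "
from go import *; from m import *
im=snap('top','t8.png'); s=snap('scene','s8.png')
pt=plates(im=im);ps=plates(im=s,n='scene'); print(*pt,*ps,sep='\n')
print('z40');print(*plates(40,im=im),*plates(40,im=s,n='scene'),sep='\n')
go(465.5,366.2,45,-2.7)"
```

```text
(450.1, 366.0, 46.3, 41.8, 1.7, array([123., 234.]))
(518.0, -105.2, 73.7, 39.2, -1.9, array([304., 204.]))
(629.0, -109.3, 74.0, 39.9, -2.0, array([304., 163.]))
(658.4, 655.9, 153.6, 59.5, -57.6, array([ 19., 161.]))
(581.6, 589.0, 82.1, 35.1, -49.6, array([458., 378.]))
(466.7, 367.5, 74.2, 42.1, -2.6, array([393., 264.]))
(615.4, -118.5, 77.7, 45.7, -2.2, array([202., 188.]))
(503.2, -114.2, 78.2, 45.2, -2.1, array([232., 162.]))
z40
(448.0, 357.7, 45.2, 40.9, 1.7, array([123., 234.]))
(514.3, -102.5, 72.0, 38.3, -1.9, array([304., 204.]))
(622.6, -106.5, 72.3, 39.0, -2.0, array([304., 163.]))
(651.4, 640.8, 150.0, 58.1, -57.6, array([ 19., 161.]))
(591.7, 579.7, 79.5, 34.0, -49.6, array([458., 378.]))
(480.5, 365.3, 71.8, 40.7, -2.6, array([393., 264.]))
(624.4, -105.3, 75.2, 44.2, -2.2, array([202., 188.]))
(515.7, -101.1, 75.8, 43.8, -2.1, array([232., 162.]))
t 42.7 pos [465.7 368.9 123.1] [-1.7997e+02  5.0000e-02 -2.6000e+00] gap 59.2 shift units in present tool frame [0.   0.09 2.6 ] az units 0.02
```

Plates A and C are good. Grasp plate B.

>>> {"op": "apply_moves", "data": {"deltas": [[0, 0.08, 1, 0, 0, 0.02, 0.7], [0, 0, 1, 0, 0, 0, 0.7], [0, 0, 0.6, 0, 0, 0, 0.7], [0, 0, 0, 0, 0, 0, 0.7], [0, 0, 0, 0, 0, 0, 0.7], [0, 0, 0, 0, 0, 0, 0.7], [0, 0, 0, 0, 0, 0, 0.7]]}}

```text
time: 43.58
tool_pos: [467.6, 364.7, 46.6]
tcp_rot: [-179.9, -0.1, -2.8]
ft_force: [0.0, 0.4, -0.3]
finger_gap: 59.6
grip_force: 0.0
```

>>> {"op": "apply_moves", "data": {"deltas": [[0, 0, 0.3, 0, 0, 0, 0.7], [0, 0, 0.2, 0, 0, 0, 0.7], [0, 0, 0, 0, 0, 0, 0.7], [0, 0, 0, 0, 0, 0, 0.7], [0, 0, 0, 0, 0, 0, 0.7]]}}

```text
time: 44.2
tool_pos: [467.2, 364.4, 30.7]
tcp_rot: [-180.0, -0.0, -2.8]
ft_force: [0.1, -0.9, -1.4]
finger_gap: 59.4
grip_force: 0.0
```

```bash
python3 -c "
from go import *
go(465.5,366.2,16.2,-2.7)"
```

```text
t 44.2 pos [467.2 364.4  30.7] [-1.7999e+02 -2.0000e-02 -2.8300e+00] gap 59.4 shift units in present tool frame [-0.06 -0.06  0.48] az units -0.03
```

>>> {"op": "apply_moves", "data": {"deltas": [[-0.05, -0.05, 0, 0, 0, -0.02, 0.7], [0, 0, 0.2, 0, 0, 0, 0.7], [0, 0, 0.2, 0, 0, 0, 0.7], [0, 0, 0.08, 0, 0, 0, 0.7], [0, 0, 0, 0, 0, 0, 0.7], [0, 0, 0, 0, 0, 0, 0.7], [0, 0, 0, 0, 0, 0, 0.7]]}}

```text
time: 45.08
tool_pos: [465.8, 366.0, 16.3]
tcp_rot: [-180.0, -0.0, -2.7]
ft_force: [-0.7, 0.5, -0.1]
finger_gap: 60.1
grip_force: 0.0
```

>>> {"op": "apply_moves", "data": {"deltas": [[0, 0, 0, 0, 0, 0, 0.5], [0, 0, 0, 0, 0, 0, 0.4], [0, 0, 0, 0, 0, 0, 0.4], [0, 0, 0, 0, 0, 0, 0.4], [0, 0, -0.3, 0, 0, 0, 0.4], [0, 0, -0.7, 0, 0, 0, 0.4], [0, 0, -1, 0, 0, 0, 0.4], [0, 0, -1, 0, 0, -0.12, 0.4]]}}

```text
time: 46.08
tool_pos: [465.6, 365.8, 108.1]
tcp_rot: [-180.0, -0.0, -2.2]
ft_force: [0.8, 0.6, -2.1]
finger_gap: 48.3
grip_force: 52.3
```

>>> {"op": "apply_moves", "data": {"deltas": [[0, 0, 0, 0, 0, 0, 0.4], [0, 0, 0, 0, 0, 0, 0.4], [0, 0, 0, 0, 0, 0, 0.4]]}}

```text
time: 46.45
tool_pos: [464.5, 365.2, 104.2]
tcp_rot: [179.9, 0.1, -2.2]
ft_force: [0.5, -0.3, -2.9]
finger_gap: 48.3
grip_force: 52.3
```

```bash
python3 -c "
from go import *
go(519.6,19.8,75,-2.2)"
```

```text
t 46.45 pos [464.5 365.2 104.2] [ 1.799e+02  1.400e-01 -2.200e+00] gap 48.3 shift units in present tool frame [ 2.28 11.43  0.99] az units 0.0
```

>>> {"op": "apply_moves", "data": {"deltas": [[0.19, 0.95, 0, 0, 0, 0, 0.4], [0.19, 0.95, 0, 0, 0, 0, 0.4], [0.19, 0.95, 0, 0, 0, 0, 0.4], [0.19, 0.95, 0, 0, 0, 0, 0.4], [0.19, 0.95, 0, 0, 0, 0, 0.4], [0.19, 0.95, 0, 0, 0, 0, 0.4], [0.19, 0.95, 0, 0, 0, 0, 0.4], [0.19, 0.95, 0, 0, 0, 0, 0.4]]}}

```text
time: 47.45
tool_pos: [501.6, 135.2, 104.7]
tcp_rot: [180.0, 0.1, -2.2]
ft_force: [-0.7, 0.5, -3.4]
finger_gap: 48.2
grip_force: 52.4
```

>>> {"op": "apply_moves", "data": {"deltas": [[0.19, 0.95, 0, 0, 0, 0, 0.4], [0.19, 0.95, 0, 0, 0, 0, 0.4], [0.19, 0.95, 0, 0, 0, 0, 0.4], [0.19, 0.95, 0, 0, 0, 0, 0.4], [0, 0, 0.5, 0, 0, 0, 0.4], [0, 0, 0.5, 0, 0, 0, 0.4], [0, 0, 0, 0, 0, 0, 0.4], [0, 0, 0, 0, 0, 0, 0.4]]}}

```text
time: 48.45
tool_pos: [520.5, 22.2, 75.8]
tcp_rot: [-180.0, 0.0, -2.1]
ft_force: [0.8, 0.6, -2.9]
finger_gap: 48.2
grip_force: 52.5
```

>>> {"op": "apply_moves", "data": {"deltas": [[0, 0, 0, 0, 0, 0, 0.4], [0, 0, 0, 0, 0, 0, 0.4], [0, 0, 0, 0, 0, 0, 0.4], [0, 0, 0, 0, 0, 0, 0.4]]}}

```text
time: 48.95
tool_pos: [521.0, 21.5, 76.3]
tcp_rot: [-180.0, -0.0, -2.2]
ft_force: [1.1, 0.2, -2.6]
finger_gap: 48.5
grip_force: 52.5
```

```bash
python3 -c "
from go import *
go(519.6,19.8,43,-2.2)"
```

```text
t 48.95 pos [521.   21.5  76.3] [-1.80e+02 -2.00e-02 -2.19e+00] gap 48.5 shift units in present tool frame [-0.04  0.06  1.11] az units 0.0
```

>>> {"op": "apply_moves", "data": {"deltas": [[-0.04, 0.06, 0.4, 0, 0, 0, 0.4], [0, 0, 0.4, 0, 0, 0, 0.4], [0, 0, 0.23, 0, 0, 0, 0.4], [0, 0, 0, 0, 0, 0, 0.4], [0, 0, 0, 0, 0, 0, 0.4]]}}

```text
time: 49.58
tool_pos: [519.7, 19.8, 45.3]
tcp_rot: [180.0, -0.0, -2.2]
ft_force: [0.8, -0.2, -2.6]
finger_gap: 48.1
grip_force: 52.5
```

>>> {"op": "apply_moves", "data": {"deltas": [[0, 0, 0.06, 0, 0, 0, 0.4], [0, 0, 0, 0, 0, 0, 0.4], [0, 0, 0, 0, 0, 0, 0.4]]}}

```text
time: 49.95
tool_pos: [519.7, 19.8, 43.5]
tcp_rot: [-180.0, -0.0, -2.2]
ft_force: [0.7, 0.3, -3.4]
finger_gap: 48.3
grip_force: 52.5
```

>>> {"op": "apply_moves", "data": {"deltas": [[0, 0, 0.03, 0, 0, 0, 0.4], [0, 0, 0, 0, 0, 0, 0.4]]}}

```text
time: 50.2
tool_pos: [519.8, 19.8, 42.9]
tcp_rot: [-180.0, -0.0, -2.2]
ft_force: [-2.3, 0.5, 2.0]
finger_gap: 48.6
grip_force: 52.9
```

Third plate in contact. Release, lift, close the fingers and head to the valve at height. I stop there to check the plates first.

>>> {"op": "apply_moves", "data": {"deltas": [[0, 0, -0.02, 0, 0, 0, 0.7], [0, 0, 0, 0, 0, 0, 0.7], [0, 0, 0, 0, 0, 0, 0.7], [0, 0, -0.2, 0, 0, 0, 0.7], [0, 0, -0.8, 0, 0, 0, 0.7], [0, 0, -1, 0, 0, 0, 0.7], [0, 0, -1, 0, 0, 0, 0.7], [0, 0, -1, 0, 0, 0, 0]]}}

```text
time: 51.2
tool_pos: [519.6, 19.8, 164.6]
tcp_rot: [-180.0, -0.0, -2.2]
ft_force: [0.6, -0.1, -0.1]
finger_gap: 43.0
grip_force: 0.0
```

>>> {"op": "apply_moves", "data": {"deltas": [[-0.35, 0.93, 0, 0, 0, 0, 0], [-0.35, 0.93, 0, 0, 0, 0, 0], [-0.35, 0.93, 0, 0, 0, 0, 0], [-0.35, 0.93, 0, 0, 0, 0, 0], [-0.35, 0.93, 0, 0, 0, 0, 0], [-0.35, 0.93, 0, 0, 0, 0, 0], [-0.35, 0.93, 0, 0, 0, 0, 0], [-0.35, 0.93, 0, 0, 0, 0, 0]]}}

```text
time: 52.2
tool_pos: [426.8, -201.0, 163.6]
tcp_rot: [180.0, -0.0, -2.2]
ft_force: [-0.5, -1.1, -0.1]
finger_gap: -0.2
grip_force: 0.0
```

>>> {"op": "apply_moves", "data": {"deltas": [[-0.35, 0.93, 0, 0, 0, 0, 0], [-0.35, 0.93, 0, 0, 0, 0, 0], [-0.35, 0.93, 0, 0, 0, 0, 0], [-0.35, 0.93, 0, 0, 0, 0, 0], [-0.35, 0.93, 0, 0, 0, 0, 0], [-0.35, 0.93, 0, 0, 0, -0.86, 0], [0, 0, 0, 0, 0, -0.86, 0], [0, 0, 0, 0, 0, 0, 0]]}}

```text
time: 53.2
tool_pos: [357.6, -365.2, 163.4]
tcp_rot: [180.0, -0.0, 5.6]
ft_force: [-0.9, 0.5, -0.5]
finger_gap: 0.2
grip_force: 0.0
```

```bash
python3 -c "
from go import *; from m import *
im=snap('top','t9.png'); s=snap('scene','s9.png')
print('z40');print(*plates(40,im=im),*plates(40,im=s,n='scene'),sep='\n')
for lo in((0,150,190),(0,150,50)): print(blobs('top',im,lo,(5,255,255),28,60,(370,140,430,210)),blobs('scene',s,lo,(5,255,255),28,60,(120,110,180,160),3))
print(blobs('scene',s,(105,120,60),(125,255,255),92,10,(180,70,205,90)))
go(358,-367,88,5.7)
g=cv2.imread('pics/s9.png')[60:280,90:360]; cv2.imwrite('pics/s9b.png',cv2.resize(g,(736,600),interpolation=cv2.INTER_CUBIC))"
```

```text
z40
(514.3, -102.5, 72.0, 38.3, -1.9, array([304., 204.]))
(519.3, 18.0, 71.8, 40.5, -1.2, array([256., 203.]))
(622.6, -106.5, 72.3, 39.0, -2.0, array([304., 163.]))
(617.1, 626.2, 140.9, 95.5, -78.5, array([ 24., 171.]))
(591.7, 579.7, 79.5, 34.0, -49.6, array([458., 378.]))
(520.7, 18.8, 75.3, 43.8, -2.1, array([265., 189.]))
(624.2, -105.5, 74.8, 44.2, -2.6, array([202., 188.]))
(515.7, -101.2, 75.7, 43.8, -2.2, array([232., 162.]))
[(594.0, -357.9, 113.4, 42.3, -10.2, array([398., 173.]))] [(598.6, -356.1, 112.9, 43.7, -13.2, array([146., 135.]))]
[(591.8, -356.0, 118.1, 45.8, -10.6, array([398., 173.]))] [(599.3, -350.5, 117.0, 60.3, -11.0, array([148., 136.]))]
[(401.5, -364.4, 29.0, 20.7, 41.3, array([192.,  79.]))]
t 53.3 pos [ 357.9 -364.8  163.3] [ 1.7999e+02 -1.0000e-02  5.6200e+00] gap 0.3 shift units in present tool frame [-0.    0.07  2.51] az units -0.02
```

View pics/s9b.png

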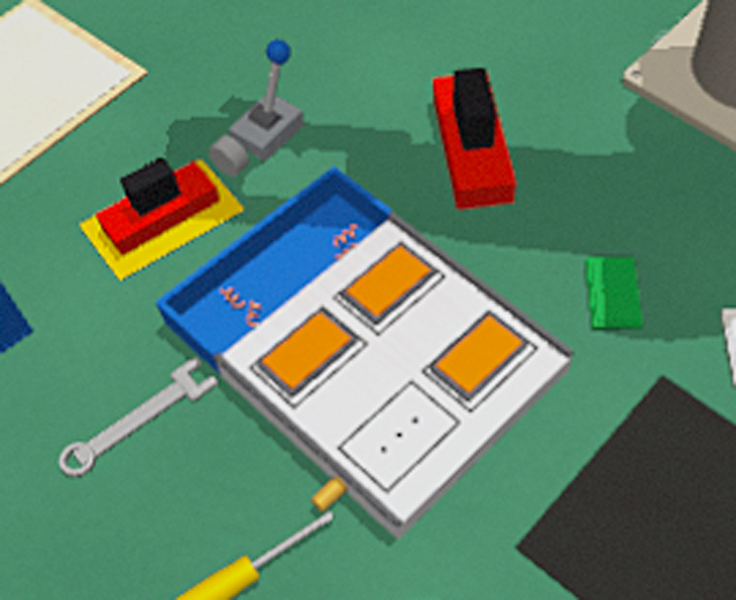

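Three plates are centred and aligned in their fields, the chips are in the trough, the scraper is on the pad, and the lever is still off. Now push the lever with closed fingers.

>>> {"op": "apply_moves", "data": {"deltas": [[0, 0.06, 0.9, 0, 0, -0.01, 0], [0, 0, 0.9, 0, 0, 0, 0], [0, 0, 0.7, 0, 0, 0, 0], [0, 0, 0, 0, 0, 0, 0], [0, 0, 0, 0, 0, 0, 0]]}}

```text
time: 53.92
tool_pos: [358.5, -366.9, 89.1]
tcp_rot: [180.0, -0.0, 5.7]
ft_force: [-0.6, -0.1, 0.4]
finger_gap: 0.2
grip_force: 0.0
```

>>> {"op": "apply_moves", "data": {"deltas": [[0.4, 0, 0, 0, 0, 0, 0], [0.4, 0, 0, 0, 0, 0, 0], [0.4, 0, 0, 0, 0, 0, 0], [0.4, 0, 0, 0, 0, 0, 0], [0.4, 0, 0, 0, 0, 0, 0], [0.4, 0, 0, 0, 0, 0, 0], [0.2, 0, 0, 0, 0, 0, 0], [0, 0, 0, 0, 0, 0, 0]]}}

```text
time: 54.92
tool_pos: [436.0, -358.7, 87.9]
tcp_rot: [-180.0, -0.0, 5.8]
ft_force: [-0.8, 0.0, 0.8]
finger_gap: 0.0
grip_force: 0.0
```

```bash
python3 -c "
from go import *; from m import *
go(439.5+13.9,-358.5+1.4,88,5.7)
s=snap('scene','s10.png'); print(blobs('scene',s,(105,120,60),(125,255,255),92,10,(150,50,215,110)))
g=cv2.imread('pics/s10.png')[40:140,120:245]; cv2.imwrite('pics/s10b.png',cv2.resize(g,(750,600),interpolation=cv2.INTER_CUBIC))"
```

```text
t 54.925 pos [ 436.  -358.7   87.9] [-179.99   -0.      5.77] gap 0.0 shift units in present tool frame [ 0.58  0.   -0.  ] az units 0.02
[(456.8, -360.9, 30.5, 22.0, 80.5, array([178.,  89.]))]
```

View pics/s10b.png

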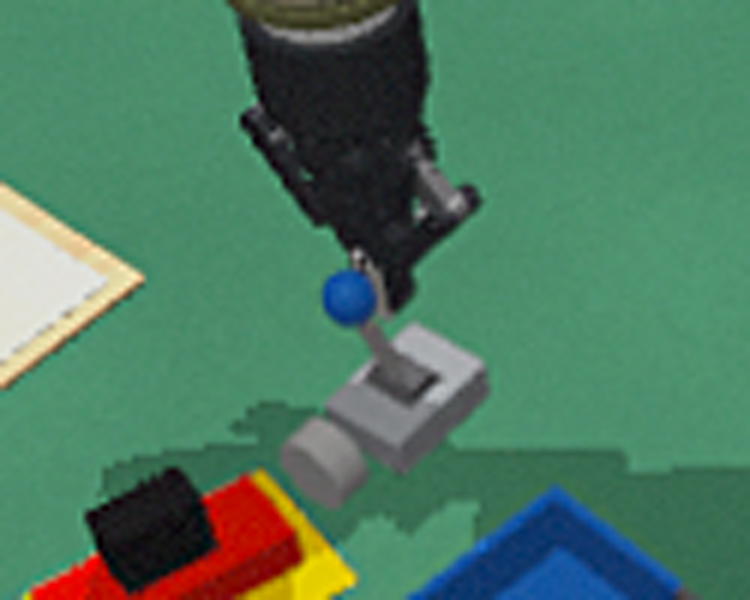

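The lever has passed centre, with the ball at about +20 mm. Push on in small steps, watching for the stop.

>>> {"op": "apply_moves", "data": {"deltas": [[0.2, 0, 0, 0, 0, 0, 0], [0.2, 0, 0, 0, 0, 0, 0], [0, 0, 0, 0, 0, 0, 0]]}}

```text
time: 55.35
tool_pos: [448.0, -357.7, 88.2]
tcp_rot: [180.0, -0.0, 5.8]
ft_force: [-0.4, -1.1, -0.1]
finger_gap: -0.1
grip_force: 0.0
```

>>> {"op": "apply_moves", "data": {"deltas": [[0.1, 0, 0, 0, 0, 0, 0], [0, 0, 0, 0, 0, 0, 0]]}}

```text
time: 55.6
tool_pos: [450.6, -357.4, 88.1]
tcp_rot: [180.0, -0.0, 5.7]
ft_force: [-1.3, -0.1, 0.5]
finger_gap: 0.2
grip_force: 0.1
```

>>> {"op": "apply_moves", "data": {"deltas": [[0.07, 0, 0, 0, 0, 0, 0], [0, 0, 0, 0, 0, 0, 0]]}}

```text
time: 55.85
tool_pos: [451.7, -357.3, 87.8]
tcp_rot: [-180.0, 0.1, 5.7]
ft_force: [-6.3, -1.0, 0.5]
finger_gap: 0.1
grip_force: 2.8
```

```bash
python3 -c "
from m import *
s=snap('scene','s11.png'); print(blobs('scene',s,(105,120,60),(125,255,255),92,10,(150,50,215,110)))"
```

```text
[(475.5, -356.5, 28.3, 19.7, 47.2, array([175.,  94.]))]
```

The stop is reached: force rises and the ball sits at x ≈ 476, against 478 expected for fully on. One more nudge, back off, rise, and recheck everything.

>>> {"op": "apply_moves", "data": {"deltas": [[0.05, 0, 0, 0, 0, 0, 0], [0, 0, 0, 0, 0, 0, 0], [-0.5, 0, 0, 0, 0, 0, 0], [-1, 0, 0, 0, 0, 0, 0], [0, 0, -1, 0, 0, 0, 0], [0, 0, -1, 0, 0, 0, 0], [0, 0, -1, 0, 0, 0, 0], [0, 0, 0, 0, 0, 0, 0]]}}

```text
time: 56.9
tool_pos: [410.5, -363.0, 181.5]
tcp_rot: [179.7, -0.2, 5.7]
ft_force: [-1.0, -0.2, -0.9]
finger_gap: 0.3
grip_force: 0.0
```

>>> {"op": "apply_moves", "data": {"deltas": [[-1, 0, 0, 0, 0, 0, 0], [0, 0, 0, 0, 0, 0, 0], [0, 0, 0, 0, 0, 0, 0], [0, 0, 0, 0, 0, 0, 0], [0, 0, 0, 0, 0, 0, 0]]}}

```text
time: 57.52
tool_pos: [379.9, -364.4, 177.9]
tcp_rot: [-180.0, -0.0, 5.8]
ft_force: [0.4, 0.2, -1.1]
finger_gap: -0.2
grip_force: 0.0
```

```bash
python3 -c "
from m import *
im=snap('top','t12.png'); s=snap('scene','s12.png')
print(*plates(40,im=im),*plates(40,im=s,n='scene'),sep='\n')
for lo in((0,150,190),): print(blobs('top',im,lo,(5,255,255),28,60,(370,140,430,210)),blobs('scene',s,lo,(5,255,255),28,60,(120,110,180,160),3))
print(blobs('scene',s,(105,120,60),(125,255,255),92,10,(150,50,215,110)))
g=cv2.imread('pics/s12.png')[60:280,90:360]; cv2.imwrite('pics/s12b.png',cv2.resize(g,(736,600),interpolation=cv2.INTER_CUBIC)); print(sense()['qd'].round(2))"
```

```text
(514.3, -102.5, 72.0, 38.3, -1.9, array([304., 204.]))
(519.3, 18.0, 71.8, 40.5, -1.2, array([256., 203.]))
(622.6, -106.5, 72.3, 39.0, -2.0, array([304., 163.]))
(617.1, 626.1, 140.9, 95.4, -78.6, array([ 24., 171.]))
(591.7, 579.7, 79.5, 34.0, -49.6, array([458., 378.]))
(520.7, 18.8, 75.3, 43.8, -2.1, array([265., 189.]))
(624.3, -105.5, 75.0, 44.2, -2.6, array([202., 188.]))
(515.7, -101.2, 75.7, 43.8, -2.2, array([232., 162.]))
[(593.9, -358.1, 113.5, 42.0, -10.2, array([398., 173.]))] [(598.6, -356.1, 112.9, 43.7, -13.2, array([146., 135.]))]
[(476.5, -355.4, 25.2, 19.7, 47.2, array([175.,  94.]))]
[-0.13 -0.12  0.09 -0.04  0.07  0.  ]
```

View pics/s12b.png

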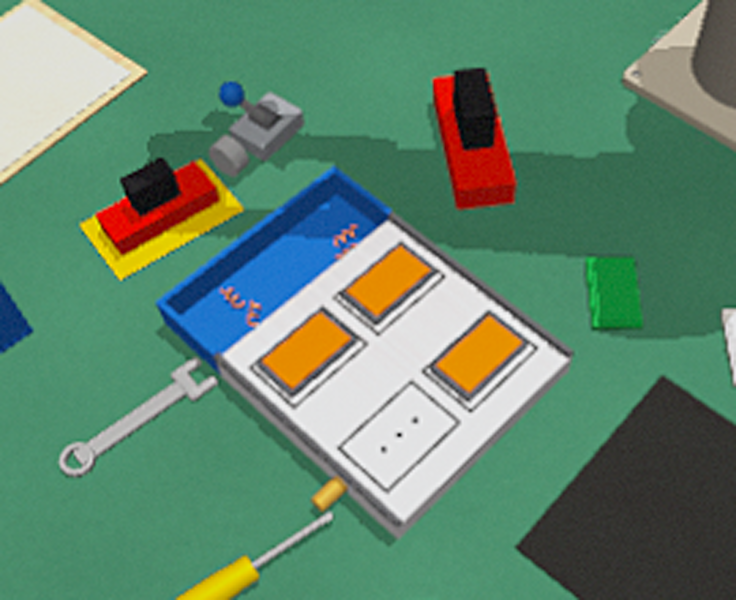

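The lever is over to +x (ball at 476). Plates, chips and scraper are all in place, and the robot touches nothing.

```bash
python3 -c "
from h import *
print(hand_in())"
```

```text
the job is handed in; nothing more can be done
None
```

The job is handed in, though no verdict came back: my last pictures show all four chips in the trough, the three plates about 2 mm from their field centres and in line, the lever at its on stop and the scraper a few mm from its pad's centre.

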